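# Re-tension the cam clamp on a leak-test plate

### The job

The cam clamp holds the clear seal plate on its test block too weakly, so the leak test fails. Flip the ball-ended cam lever right over until it is fully open, tighten the bar-shaped adjusting nut by about half a turn (clockwise seen from above) while the lever is open, and flip the lever fully closed again, so that the strap presses the plate firmly in its place; then let go.

Things in the scene. Friction and masses are not known exactly. Their poses are not given: they have to be found in the camera images.
- cam_lever (a joint): angle of the cam lever about its level shaft (y axis of point lever_pivot): 0 = fully closed (arm towards the robot's side, rising 8 degrees above level), 2.6 = fully open (arm folded over the top and back, rising 23 degrees). It needs 1 to 3 N at the ball; it stays where it is left. Opening it lets strap and nut rise 6 mm.
- tension_nut (a joint): angle of the adjusting nut, growing clockwise seen from above, which tightens it; starts between 0.1 and 0.6, range 0 to 8.5. A full turn (6.28) brings nut and strap down 6 mm. Light friction (0.08 N m). With the lever closed the strap presses with 5 to 8 N at the start, which is too weak, and 4 to 5 N harder for each radian: about half a turn (3.14) more is right, a whole turn is too much.
- lever_ball (a point): centre of the black ball, 28 mm in diameter, on the end of the steel cam lever (arm 11 mm thick); grasp it across the lever's plane of swing. It moves on a circle of 100 mm radius about point lever_pivot: at lever angle q it lies at x = -0.100 cos(q + 0.14), y = 0, z = +0.100 sin(q + 0.14) m in that point's frame.
- lever_pivot (a point): point on the lever's shaft axis in the lever's plane of swing, 44 mm above the table, fixed to the clamp; its x axis points from the robot's side to the back of the clamp, y along the shaft towards the nut and the test block, z up. The nut's upright axis stands 53 mm from it in +y.
- nut_grip (a point): centre of the grip bar of the dark steel adjusting nut: a bar 64 mm long along this point's x axis, 18 mm thick (point's y) and 26 mm high, with flat upright sides, turning about the vertical. Its centre stands about 112 mm above the table with the lever closed, 118 mm open; the bar stands on a narrow neck, and a round flange (32 mm across) and the strap's flat top lie 21 and 28 mm below its centre.
- strap_foot (a point): middle of the underside of the strap's rubber-faced cross foot (98 x 10 mm), which presses on the plate between two rows of its seals, 92 mm from the nut's axis; the steel strap (140 x 34 x 14 mm) reaches from the nut over the plate
- clamp_strap: the steel strap with its foot; it slides up and down only
- plate_centre (a point): centre of the clear seal plate (125 x 78 x 8 mm with small red seals), half-way up its thickness, lying loose in its seat between six dowel pins on the aluminium test block, its top 60 mm above the table
- seal_plate: the seal plate itself; origin under its centre
- clamp_base: the whole fixed clamp: base plate 170 x 200 mm, 12 mm thick, cam housing 60 x 50 mm up to 60 mm, test block 150 x 96 mm up to 50 mm. Origin on the table below the nut's axis; x points away from the robot's side, y to the test block, whose centre (and the seated plate's) lies 100 mm from the origin in +y.
- plate_seat (a point): fixed point of the clamp where plate_centre lies when the plate is in its seat on the test block

How it is judged:
By the outcome, as a careful person would: the job done as asked, in the order asked, and still so for the second after the job is handed in, with the robot touching nothing.
It also fails if it takes over 72 s, if anything falls off the work surface, if the arm or the gripper's body presses on something with over 40 N, if the wrist force passes 120 N, or if a joint passes its speed limit or range.

### The arm

A 6-joint arm with a two-finger parallel gripper is mounted at the origin on a cart in front of the work surface, level with it; the furniture and walls round the work are solid. World frame = base frame: x ahead of the robot, y to its left, z up, the work surface at z = 0. Lengths are in m, angles in rad, forces in N, time in s.
With the tool pointing down it reaches from about 0.35 to 0.775 m from the base axis. Payload 5.5 kg.
Tool frame: the origin (TCP) lies on the centre line of the jaws, within the pads' length; the fingertips stand 11 mm ahead of it and the grasp point (between the pads) lies 8 mm behind it (env.tip_reach is the distance from the TCP to the fingertips, in m); z points along the fingers, x is the direction in which the jaws open and shut, and the axes are right-handed (so a half turn about z gives the same grasp; the last joint's range is limited). The gripper opens to 85 mm and grips with 20 to 120 N. Pads are 22 mm wide; open, the fingers measure 114 mm over their backs; the gripper's body (76 mm by 85 mm) begins 54 mm behind the grasp point. The pads swing forward as they close: fully open they stand 13 mm farther back than shut.
Start: joints at [0.979, 0.313, 0.046, 1.304, 0, 1.431], TCP at [0.251, 0.517, 0.242] pointing down, gripper open.
Joint ranges: [-2.76, 2.76], [-0.86, 1.69], [-1.03, 1.26], [-2.2, 2.34], [-1.47, 1.5], [-3.14, 3.14]. Speed limits (rad/s): [2.57, 2.57, 3.14, 3.14, 3.14, 3.14].

### API

Orientations are given as a unit quaternion [w, x, y, z].
In Python, from workcell import env gives the robot as it stands.
- The arm moves only by the tool carry_out, never from a script. Its argument "moves" is one flat list of numbers, 7 for each row, row after row: the gripper command: -1 is shut, 1 is fully open, values between are in proportion, then the shift along the tool's x, y, z in m, then the turn, a rotation vector about the tool's x, y, z in degrees. A call has exactly 5 rows; each row shifts and turns the pose as measured when the row begins, along the tool's axes as they then stand; what a row does not reach is not made up. A row lasts 1/8 s, in which the tool goes at most 62.5 mm and 10.7 degrees, less where a joint would pass 70% of its speed; a pose out of reach is approached as far as the arm can. A call is refused whole if a number of a shift passes 0.0625 or a number of a turn 10.7, either way. A call with a gripper value outside its range is refused whole. The fingers move at their own pace and stop on an object; "squeeze" is the grip in N (left out, the last holds). Time passes only in rows, so rows that do not move let the fingers close, or fill a call up. It gives the time, the measured TCP pose, the force and the opening at its end, in the units of the state.
- env.get_state(): the state, without advancing time (a new reading comes with each control period).
- env.read_camera(name): name is "scene" or "top"; returns the picture (480x640x3 uint8, red, green, blue); there is no depth.
- env.calibration(name): a dict with "camera_matrix" (3x3 intrinsics, pixels), "rvec" (rotation vector, rad) and "tvec" (3), from world to camera coordinates, as OpenCV has them. Camera axes: x right, y down, z forward; pixel columns grow to the right and rows downward; lengths in m; the calibration is good to about 2 mm. A picture is of the moment at which its call begins. calibration takes no time and is no camera call.
- env.hand_in(): hands the job in, once; it reports no verdict.
The state is a dict: "clock": time; "joint_pos": joint angles; "qvel": joint speeds; "tau": joint torques, N m; "tcp_pos": TCP position; "orientation": TCP orientation; "wrist_force": force on the tool from outside, world axes, zero at the start; "ft_torque": the same for the moment, N m; "finger_gap": finger opening in m.
Only numpy, scipy, OpenCV 4.12 (cv2) and the standard library are available. Lean on these libraries where they do the work, as an engineer would, in place of code of your own. Each camera call takes 0.05 s, during which the arm holds its last target. There are 200 camera calls.

## Working session

There is one attempt and no reset: what is moved stays moved. The work goes in short steps, Python scripts to look and compute and a tool call to move; the robot and the scene stay as the last step left them, time stands still between calls to the robot, and variables do not carry over. Pictures are saved under pics/ and viewed, about 8 in all and at most 12, crops included, and the job is handed in when it is done.

Besides the shell and the picture viewer there is one more tool, called after "Call:" as name(argument=value, ...) on one line, values as JSON. carry_out: Moves the arm, as the interface text tells. Its arguments: {"type":"object","properties":{"moves":{"type":"array"},"squeeze":{"type":"number"}},"required":["moves"]}

```bash
mkdir -p pics; ls; python3 - <<'E'
from workcell import env
import cv2
s=env.get_state(); print(s)
for n in("scene","top"):
    cv2.imwrite(f"pics/{n}0.png",env.read_camera(n)[:,:,::-1]); print(n,env.calibration(n))
E
```

```text
pics
{'clock': 0.0, 'joint_pos': array([ 9.79427428e-01,  3.14029014e-01,  4.49741279e-02,  1.30360710e+00,
       -7.87760560e-07,  1.43115605e+00]), 'qvel': array([ 1.64721712e-03, -7.90830561e-05, -7.05036808e-05,  1.58619839e-03,
        1.19372918e-03,  1.12504405e-03]), 'tau': array([ 5.59513428e-04, -4.80630434e+01,  2.98532510e+01,  1.93664973e-02,
       -5.95163829e-05,  7.33543658e-06]), 'tcp_pos': array([0.25075012, 0.5168935 , 0.2413906 ]), 'orientation': array([ 3.80639803e-04,  8.47502262e-01,  5.30790962e-01, -8.51635773e-04]), 'wrist_force': array([ 0.20404608,  0.37432129, -0.75464768]), 'ft_torque': array([ 0.02316273,  0.00189843, -0.03639605]), 'finger_gap': 0.08563167226896125}
scene {'camera_matrix': array([[587.19705853,   0.        , 312.32708868],
       [  0.        , 587.19705853, 232.30416644],
       [  0.        ,   0.        ,   1.        ]]), 'rvec': array([ 2.10861689, -0.51720829,  0.31141518]), 'tvec': array([-0.46400305,  0.24742311,  0.65262205])}
top {'camera_matrix': array([[575.84001626,   0.        , 321.47311195],
       [  0.        , 575.84001626, 234.46926259],
       [  0.        ,   0.        ,   1.        ]]), 'rvec': array([ 2.11578681, -2.13196948,  0.20697566]), 'tvec': array([0.01958593, 0.54379422, 0.84824544])}
```

View pics/top0.png

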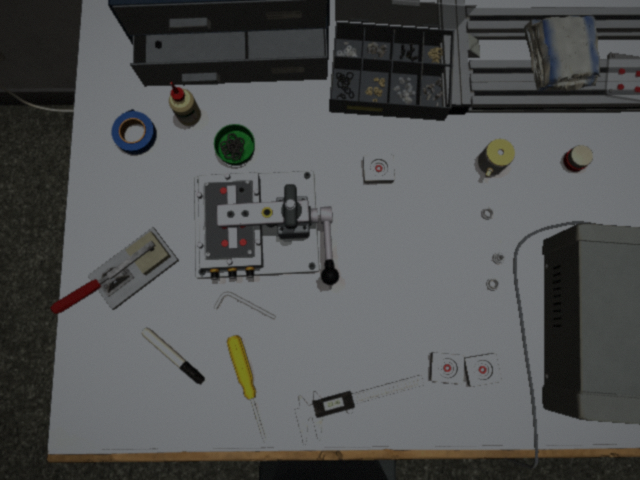

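View pics/scene0.png

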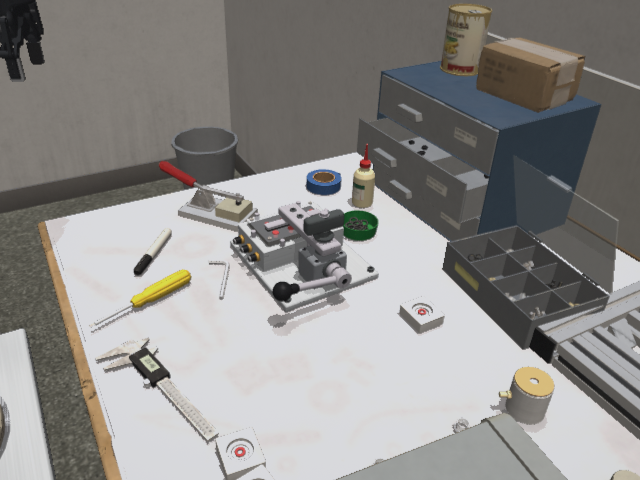

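Top view: ball at about (330,273), lever shaft end (325,213), nut bar about (291,205) standing roughly upright in the image. Scene view: ball at (284,291), nut (323,222).

```bash
cat > h.py <<'E'
import numpy as np, cv2
from workcell import env
def ray(n,uv):
    c=env.calibration(n);R=cv2.Rodrigues(c["rvec"])[0];t=c["tvec"]
    d=R.T@np.linalg.inv(c["camera_matrix"])@np.array([*uv,1.]); return -R.T@t,d
def onz(n,uv,z):
    o,d=ray(n,uv); return o+d*(z-o[2])/d[2]
def proj(n,p):
    c=env.calibration(n); return cv2.projectPoints(np.array([p],float),c["rvec"],c["tvec"],c["camera_matrix"],None)[0].ravel()
def tri(a,b):
    (o1,d1),(o2,d2)=ray("top",a),ray("scene",b)
    k=np.linalg.lstsq(np.c_[d1,-d2],o2-o1,rcond=None)[0]
    p,q=o1+k[0]*d1,o2+k[1]*d2; return (p+q)/2,np.linalg.norm(p-q)
def blob(img,box,thr):
    x0,y0,x1,y1=box;m=(img[y0:y1,x0:x1].max(2)<thr).astype(np.uint8)
    n,l,s,c=cv2.connectedComponentsWithStats(m);i=1+np.argmax(s[1:,4])
    ct=max(cv2.findContours((l==i).astype(np.uint8),0,2)[0],key=cv2.contourArea)
    return c[i]+[x0,y0],s[i],cv2.minAreaRect(ct),ct+[x0,y0]
E
python3 - <<'E'
from h import *
t=cv2.imread("pics/top0.png");s=cv2.imread("pics/scene0.png")
bt=blob(t,(312,255,350,292),45);bs=blob(s,(268,275,300,305),45)
print(bt[:2],cv2.minEnclosingCircle(bt[3]),bs[:2],cv2.minEnclosingCircle(bs[3]))
print("ball onz",onz("top",cv2.minEnclosingCircle(bt[3])[0],.058),tri(cv2.minEnclosingCircle(bt[3])[0],cv2.minEnclosingCircle(bs[3])[0]))
print("nut guess",onz("top",(291,200),.125))
A=cv2.resize(t[160:290,185:350],None,fx=4,fy=4,interpolation=2)
B=cv2.resize(s[195:315,225:385],None,fx=4,fy=4,interpolation=2)
A=cv2.convertScaleAbs(A,alpha=1.5)
cv2.imwrite("pics/A.png",A);cv2.imwrite("pics/B.png",B)
E
```

```text
(array([329.21587302, 273.01587302]), array([  9,   5,  18,  25, 315], dtype=int32)) ((328.5, 272.0), 12.500100135803223) (array([284.2293578 , 290.71253823]), array([  5,   7,  26,  19, 327], dtype=int32)) ((285.5, 290.5), 12.980854988098145)
ball onz [0.48407194 0.00517394 0.058     ] (array([0.48504213, 0.0049314 , 0.05406478]), np.float64(0.00100961732846667))
nut guess [0.58105348 0.05960267 0.125     ]
```

View pics/A.png

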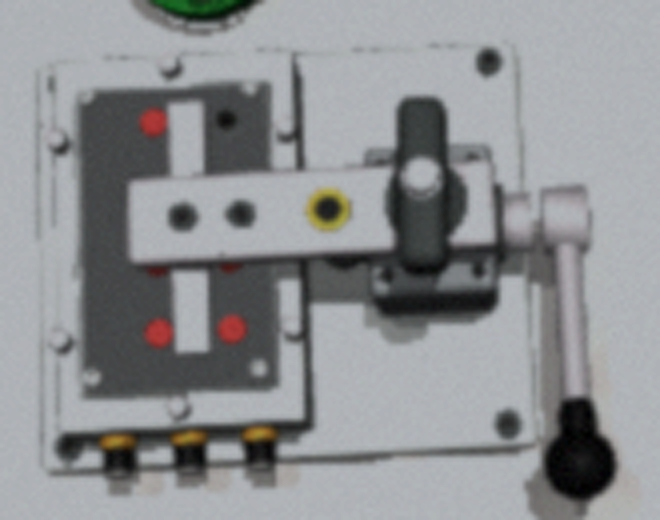

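View pics/B.png

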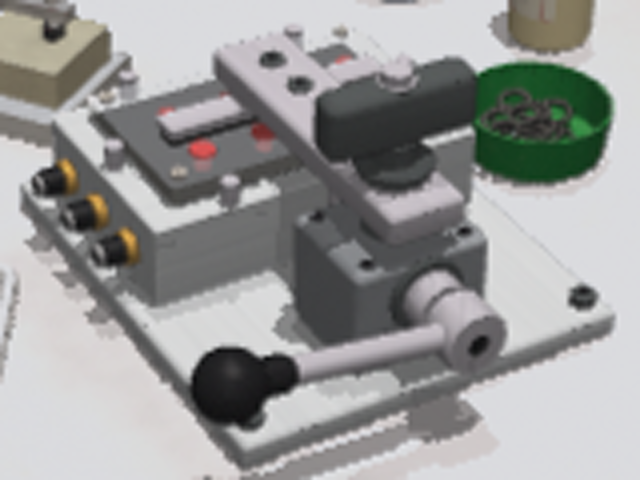

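Crop A: ball centre (580,463)→top px (329.9,275.5); hub about (566,215)→(326.3,213.5); bar x 400–446, y 97–268. Crop B: ball (229,386)→scene px (282.1,291.3). The base plate is nearly square with the picture.

```bash
python3 - <<'E'
from h import *
a=lambda x,y:(x/4+185-.4,y/4+160-.4); b=lambda x,y:(x/4+225-.4,y/4+195-.4)
B=onz("top",a(580,463),.058);print("cams",ray("top",(320,240))[0],ray("scene",(320,240))[0])
print("ball",B,tri(a(580,463),b(229,386)), onz("scene",b(229,386),.058))
cs=[onz("top",a(*p),.012)[:2] for p in((40,66),(516,44),(538,443),(45,470))]
for i in range(4):
    d=cs[(i+1)%4]-cs[i];print(cs[i],np.linalg.norm(d),np.degrees(np.arctan2(d[1],d[0])))
print("base ctr",np.mean(cs,0))
# strap edges on top z .112-.028=.084
for p,q in(((130,181),(395,165)),((133,264),(398,257))):
    P,Q=onz("top",a(*p),.084),onz("top",a(*q),.084);print("strap",P,Q,np.degrees(np.arctan2(*(P-Q)[1::-1])))
# bar left/right upper edges at z .125
for p,q in(((404,100),(398,240)),((444,100),(444,240))):
    P,Q=onz("top",a(*p),.125),onz("top",a(*q),.125);print("bar",P,Q,np.degrees(np.arctan2(*(P-Q)[1::-1])))
print("bar far end",onz("top",a(424,97),.125), "stud",onz("top",a(421,172),.135))
print("bar B corners",onz("scene",b(318,100),.125),onz("scene",b(470,62),.125))
print("hub",onz("top",a(566,215),.050))
E
```

```text
cams [0.37420746 0.02018039 0.93550928] [ 0.20255953 -0.5726699   0.5774525 ]
ball [0.47890169 0.0035429  0.058     ] (array([0.47916125, 0.00349067, 0.05627572]), np.float64(0.00011375120434830773)) [0.47830254 0.00157252 0.058     ]
[0.65198606 0.22555937] 0.19822890242806196 -87.63611662005347
[0.66016218 0.02749915] 0.16772893801186048 -177.27651674271766
[0.49262269 0.01952937] 0.198585793683848 92.7250493798211
[0.4831813 0.2178906] 0.16897886776777918 2.601148037356485
base ctr [0.57198805 0.12261962]
strap [0.5847109  0.17386264 0.084     ] [0.59026538 0.07323828 0.084     ] 93.15953438238313
strap [0.55249033 0.17188844 0.084     ] [0.55447218 0.0719445  0.084     ] 91.13600306923553
bar [0.6042255  0.06751563 0.125     ] [0.55204701 0.06947868 0.125     ] -2.154554122314385
bar [0.60412499 0.05294699 0.125     ] [0.5519287  0.05292142 0.125     ] 0.02806308032912748
bar far end [0.60530728 0.06023397 0.125     ] stud [0.57468154 0.06075332 0.135     ]
bar B corners [0.54230647 0.05947479 0.125     ] [0.60533428 0.0580687  0.125     ]
hub [0.57811742 0.0078654  0.05      ]
```

```bash
cat >> h.py <<'E'
from scipy.spatial.transform import Rotation as Ro
def st():
    s=env.get_state();w,x,y,z=s["orientation"];R=Ro.from_quat([x,y,z,w]);return s,s["tcp_pos"],R
def down(yaw):
    c,s=np.cos(np.radians(yaw)),np.sin(np.radians(yaw));return Ro.from_matrix(np.array([[c,s,0],[s,-c,0],[0,0,-1]]))
def plan(points,yaws,g,p=None,R=None):
    "rows through the world points with tool-down yaws, from the measured pose"
    s,p0,R0=st();p=p0 if p is None else p;R=R0 if R is None else R;out=[]
    for q,y in zip(points,yaws):
        Q=down(y);out.append([g,*np.round(R.inv().apply(np.array(q)-p),4),*np.round((R.inv()*Q).as_rotvec(True),1)]);p,R=np.array(q),Q
    for i in range(0,len(out),5):print(out[i:i+5])
def lin(a,b,n):return [np.array(a)+(np.array(b)-a)*(i+1)/n for i in range(n)]
B0=np.array([.479,.0035,.058]);YAW=2.6;cx=np.array([np.cos(np.radians(YAW)),np.sin(np.radians(YAW)),0]);cy=np.array([-cx[1],cx[0],0])
PIV=np.array([.478,.0035,0])+.099*cx+[0,0,.044]; NUT=PIV+.053*cy
def ball(q):return PIV-.1*np.cos(q+.14)*cx+np.array([0,0,.1*np.sin(q+.14)])
E
python3 - <<'E'
from h import *
print(PIV,NUT,ball(0),ball(2.6))
s,p,R=st();t=[.479,.0035,.16]
plan(lin(p,t,15),np.linspace(64.1,92.6,16)[1:],.4)
E
```

```text
[0.57689809 0.00799094 0.044     ] [0.57449385 0.06093638 0.044     ] [0.47797842 0.00349902 0.05795431] [0.6688473  0.01216632 0.08308848]
[[0.4, np.float64(-0.0241), np.float64(0.0286), np.float64(0.0055), np.float64(-0.0), np.float64(0.1), np.float64(-1.9)], [0.4, np.float64(-0.0251), np.float64(0.0278), np.float64(0.0054), np.float64(0.0), np.float64(0.0), np.float64(-1.9)], [0.4, np.float64(-0.026), np.float64(0.027), np.float64(0.0054), np.float64(0.0), np.float64(0.0), np.float64(-1.9)], [0.4, np.float64(-0.0269), np.float64(0.0261), np.float64(0.0054), np.float64(0.0), np.float64(0.0), np.float64(-1.9)], [0.4, np.float64(-0.0277), np.float64(0.0252), np.float64(0.0054), np.float64(0.0), np.float64(0.0), np.float64(-1.9)]]
[[0.4, np.float64(-0.0285), np.float64(0.0243), np.float64(0.0054), np.float64(0.0), np.float64(0.0), np.float64(-1.9)], [0.4, np.float64(-0.0293), np.float64(0.0233), np.float64(0.0054), np.float64(0.0), np.float64(0.0), np.float64(-1.9)], [0.4, np.float64(-0.0301), np.float64(0.0223), np.float64(0.0054), np.float64(0.0), np.float64(0.0), np.float64(-1.9)], [0.4, np.float64(-0.0308), np.float64(0.0213), np.float64(0.0054), np.float64(0.0), np.float64(0.0), np.float64(-1.9)], [0.4, np.float64(-0.0315), np.float64(0.0203), np.float64(0.0054), np.float64(0.0), np.float64(0.0), np.float64(-1.9)]]
[[0.4, np.float64(-0.0322), np.float64(0.0192), np.float64(0.0054), np.float64(0.0), np.float64(0.0), np.float64(-1.9)], [0.4, np.float64(-0.0328), np.float64(0.0181), np.float64(0.0054), np.float64(0.0), np.float64(0.0), np.float64(-1.9)], [0.4, np.float64(-0.0334), np.float64(0.017), np.float64(0.0054), np.float64(0.0), np.float64(0.0), np.float64(-1.9)], [0.4, np.float64(-0.0339), np.float64(0.0159), np.float64(0.0054), np.float64(0.0), np.float64(0.0), np.float64(-1.9)], [0.4, np.float64(-0.0344), np.float64(0.0148), np.float64(0.0054), np.float64(0.0), np.float64(0.0), np.float64(-1.9)]]
```

Call:
carry_out(moves=[0.4,-0.024,0.0285,0.0055,0,0,-1.9,0.4,-0.025,0.028,0.0055,0,0,-1.9,0.4,-0.026,0.027,0.0055,0,0,-1.9,0.4,-0.027,0.026,0.0055,0,0,-1.9,0.4,-0.0275,0.025,0.0055,0,0,-1.9], squeeze=30)

```text
clock: 0.72
tcp_pos: [0.3275, 0.3431, 0.211]
orientation: [0.0, 0.797, 0.603, -0.002]
wrist_force: [0.3, 0.2, 0.7]
finger_gap: 0.0597
```

Call:
carry_out(moves=[0.4,-0.0285,0.0245,0.0055,0,0,-1.9,0.4,-0.029,0.0235,0.0055,0,0,-1.9,0.4,-0.03,0.0225,0.0055,0,0,-1.9,0.4,-0.031,0.0215,0.0055,0,0,-1.9,0.4,-0.0315,0.0205,0.0055,0,0,-1.9])

```text
clock: 1.35
tcp_pos: [0.4075, 0.1666, 0.1816]
orientation: [-0.0, 0.743, 0.67, -0.003]
wrist_force: [0.8, -0.8, 0.2]
finger_gap: 0.0595
```

```bash
sed -i 's/print(out\[i:i+5\])/print([[float(v) for v in r] for r in out[i:i+5]])/' h.py; python3 - <<'E'
from h import *
s,p,R=st();plan(lin(p,[.479,.0035,.12],5),np.linspace(84,92.6,6)[1:],.4)
E
```

```text
[[0.4, -0.0309, 0.0176, 0.0124, -0.3, 0.3, -1.6], [0.4, -0.0315, 0.0167, 0.0123, 0.0, 0.0, -1.7], [0.4, -0.032, 0.0158, 0.0123, 0.0, 0.0, -1.7], [0.4, -0.0324, 0.0148, 0.0123, 0.0, 0.0, -1.7], [0.4, -0.0328, 0.0138, 0.0123, 0.0, 0.0, -1.7]]
```

Call:
carry_out(moves=[0.4,-0.031,0.0175,0.0125,-0.3,0.3,-1.6,0.4,-0.0315,0.0165,0.0125,0,0,-1.7,0.4,-0.032,0.016,0.0125,0,0,-1.7,0.4,-0.0325,0.015,0.0125,0,0,-1.7,0.4,-0.033,0.014,0.0125,0,0,-1.7])

```text
clock: 1.98
tcp_pos: [0.4806, -0.0027, 0.1166]
orientation: [-0.0, 0.69, 0.724, 0.0]
wrist_force: [-0.2, 0.6, -0.0]
finger_gap: 0.0599
```

```bash
python3 - <<'E'
from h import *
s,p,R=st();print(p,R.as_matrix().round(3));a=proj("top",[.479,.0035,.058]);print(a)
t=env.read_camera("scene")[:,:,::-1];cv2.imwrite("pics/c.png",cv2.resize(t[160:330,200:400],None,fx=4,fy=3.5))
plan(lin(p,[.4785,.0035,.052],5),[92.6]*5,.4)
E
```

```text
[ 0.48059196 -0.00265565  0.11659763] [[-0.048  0.999 -0.   ]
 [ 0.999  0.048  0.001]
 [ 0.001 -0.    -1.   ]]
[329.62733581 275.2858735 ]
[[0.4, 0.0047, -0.0018, 0.0115, 0.0, 0.1, 0.0], [0.4, 0.0012, -0.0004, 0.0129, 0.0, 0.0, 0.0], [0.4, 0.0012, -0.0004, 0.0129, 0.0, 0.0, 0.0], [0.4, 0.0012, -0.0004, 0.0129, 0.0, 0.0, 0.0], [0.4, 0.0012, -0.0004, 0.0129, 0.0, 0.0, 0.0]]
```

View pics/c.png

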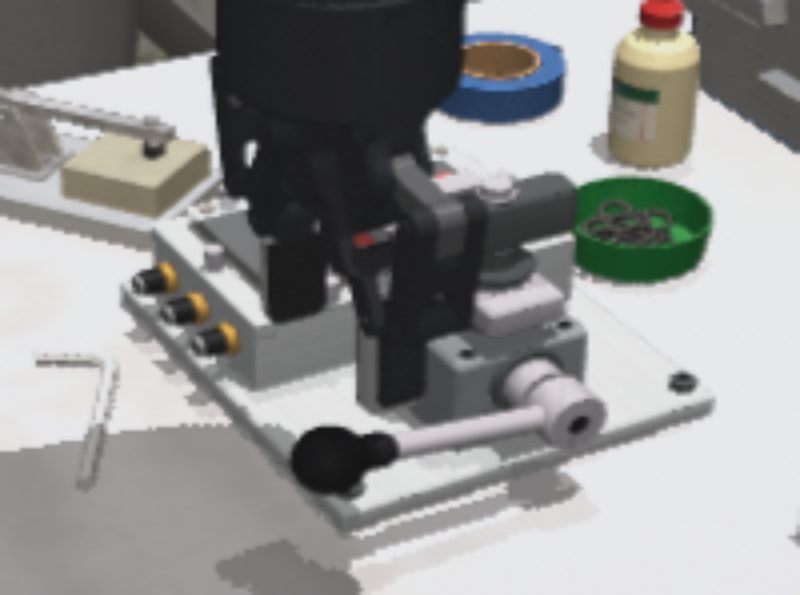

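The gripper hangs above the ball (ball at crop (330,458)), with nothing near the fingers' way down. Descending.

Call:
carry_out(moves=[0.4,0.005,-0.002,0.0125,0,0,0,0.4,0.001,0,0.0125,0,0,0,0.4,0.001,0,0.0125,0,0,0,0.4,0.0,0,0.0125,0,0,0,0.4,0,0,0.0125,0,0,0])

```text
clock: 2.65
tcp_pos: [0.478, 0.0031, 0.0483]
orientation: [-0.0, 0.69, 0.724, -0.001]
wrist_force: [-0.3, 0.6, -0.3]
finger_gap: 0.0602
```

Call:
carry_out(moves=[0.0,0,0,0.003,0,0,0,-0.5,0,0,0,0,0,0,-1,0,0,0,0,0,0,-1,0,0,0,0,0,0,-1,0,0,0,0,0,0])

```text
clock: 3.28
tcp_pos: [0.4772, 0.0025, 0.0444]
orientation: [-0.0, 0.69, 0.724, -0.002]
wrist_force: [-0.2, -0.5, -2.7]
finger_gap: 0.026
```

```bash
python3 - <<'E'
from h import *
s,p,R=st();print(p,s["wrist_force"],s["finger_gap"],R.as_matrix().round(3)[:,0])
o=p-ball(0);print(o)
plan([ball(q)+o for q in np.arange(1,17)*.165],[92.6]*16,-1)
E
```

```text
[0.47718214 0.00252248 0.0444076 ] [-0.17119113 -0.54373879 -2.68836195] 0.02601954203458894 [-0.047  0.999 -0.003]
[-0.00079628 -0.00097654 -0.01354671]
[[-1.0, -0.0, 0.0036, -0.0161, -0.2, 0.1, 0.1], [-1.0, 0.0, 0.0062, -0.0153, 0.0, 0.0, 0.0], [-1.0, 0.0, 0.0086, -0.014, 0.0, 0.0, 0.0], [-1.0, 0.0, 0.0108, -0.0124, 0.0, 0.0, 0.0], [-1.0, 0.0, 0.0127, -0.0105, 0.0, 0.0, 0.0]]
[[-1.0, -0.0, 0.0143, -0.0082, 0.0, 0.0, 0.0], [-1.0, 0.0, 0.0154, -0.0058, 0.0, 0.0, 0.0], [-1.0, 0.0, 0.0162, -0.0032, 0.0, 0.0, 0.0], [-1.0, 0.0, 0.0165, -0.0005, 0.0, 0.0, 0.0], [-1.0, 0.0, 0.0163, 0.0022, 0.0, 0.0, 0.0]]
[[-1.0, 0.0, 0.0157, 0.0049, 0.0, 0.0, 0.0], [-1.0, -0.0, 0.0147, 0.0074, 0.0, 0.0, 0.0], [-1.0, 0.0, 0.0133, 0.0097, 0.0, 0.0, 0.0], [-1.0, 0.0, 0.0115, 0.0118, 0.0, 0.0, 0.0], [-1.0, -0.0, 0.0094, 0.0135, 0.0, 0.0, 0.0]]
[[-1.0, -0.0, 0.0071, 0.0149, 0.0, 0.0, 0.0]]
```

Gap of 26 mm (ball 28) suggests I sit about 5 mm low on the ball; I'll regrip higher.

Call:
carry_out(moves=[-0.1,0,0,0,0,0,0,-0.1,0.0005,0.0005,-0.006,0,0,0,-1,0,0,0,0,0,0,-1,0,0,0,0,0,0,-1,0,0,0,0,0,0], squeeze=40)

```text
clock: 3.9
tcp_pos: [0.479, 0.0026, 0.052]
orientation: [0.001, 0.69, 0.723, -0.002]
wrist_force: [0.1, -0.8, -0.2]
finger_gap: 0.0254
```

Call:
carry_out(moves=[-1,0,0.0036,-0.016,0,0,0,-1,0,0.006,-0.0155,0,0,0,-1,0,0.0085,-0.014,0,0,0,-1,0,0.011,-0.0125,0,0,0,-1,0,0.0125,-0.0105,0,0,0])

```text
clock: 4.53
tcp_pos: [0.5168, 0.0045, 0.1168]
orientation: [-0.003, 0.691, 0.723, -0.006]
wrist_force: [-0.1, -3.5, -6.6]
finger_gap: 0.0255
```

```bash
cat > lv.py <<'E'
import sys
from h import *
s,p,R=st();print(p,s["wrist_force"].round(1),s["finger_gap"],R.as_matrix().round(3)[:,0],"j",s["joint_pos"].round(2))
d=p+[0,0,.008]-PIV;x,y=d@cx,d@cy;q=np.pi-np.arctan2(d[2],x)-.14;print("q",q,"r",np.hypot(x,d[2]),"y",y)
q1=float(sys.argv[1]);n=int(sys.argv[2])
plan([ball(a)-[0,0,.008] for a in lin(q,q1,n)],[92.6]*n,-1)
E
python3 lv.py 2.6 10
```

```text
[0.51679851 0.0045191  0.11683802] [-0.1 -3.5 -6.6] 0.02552692469324569 [-0.046  0.999 -0.004] j [-0.14  0.29 -0.31  0.99 -0.01 -0.19]
q 0.7907346252868607 r 0.10078813705356937 y -0.0007419660632816007
[[-1.0, 0.0007, 0.0158, -0.009, -0.7, 0.2, 0.0], [-1.0, 0.0, 0.0169, -0.0065, 0.0, 0.0, 0.0], [-1.0, -0.0, 0.0178, -0.0034, 0.0, 0.0, 0.0], [-1.0, 0.0, 0.0181, -0.0001, 0.0, 0.0, 0.0], [-1.0, 0.0, 0.0178, 0.0031, 0.0, 0.0, 0.0]]
[[-1.0, 0.0, 0.0169, 0.0063, 0.0, 0.0, 0.0], [-1.0, 0.0, 0.0155, 0.0092, 0.0, 0.0, 0.0], [-1.0, 0.0, 0.0136, 0.0119, 0.0, 0.0, 0.0], [-1.0, 0.0, 0.0113, 0.0141, 0.0, 0.0, 0.0], [-1.0, 0.0, 0.0085, 0.0159, 0.0, 0.0, 0.0]]
```

Call:
carry_out(moves=[-1,0.0005,0.016,-0.009,-0.5,0,0,-1,0,0.017,-0.0065,0,0,0,-1,0,0.018,-0.0035,0,0,0,-1,0,0.018,0,0,0,0,-1,0,0.018,0.003,0,0,0])

```text
clock: 5.15
tcp_pos: [0.6004, 0.009, 0.1289]
orientation: [-0.005, 0.691, 0.723, -0.007]
wrist_force: [-0.6, 0.6, -0.8]
finger_gap: -0.0001
```

```bash
python3 lv.py 2.62 5
```

```text
[0.60044949 0.00895021 0.1288597 ] [-0.6  0.6 -0.8] -0.00014230794837166315 [-0.045  0.999 -0.003] j [-0.12  0.43 -0.07  1.09 -0.01 -0.16]
q 1.679377462092964 r 0.09580448795800507 y -0.00011007351127290444
[[-1.0, 0.0001, 0.0188, 0.0019, -0.9, 0.2, -0.0], [-1.0, 0.0, 0.0162, 0.0095, 0.0, 0.0, 0.0], [-1.0, 0.0, 0.0141, 0.0124, 0.0, 0.0, 0.0], [-1.0, -0.0, 0.0116, 0.0148, 0.0, 0.0, 0.0], [-1.0, 0.0, 0.0086, 0.0167, 0.0, 0.0, 0.0]]
```

The ball slipped out of the jaws (gap 0). Looking before doing anything more.

```bash
python3 - <<'E'
from h import *
t=env.read_camera("scene")[:,:,::-1];cv2.imwrite("pics/d_full.png",t)
cv2.imwrite("pics/d.png",cv2.resize(t[130:330,200:400],None,fx=3,fy=3))
E
```

```text
(no output)
```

View pics/d.png

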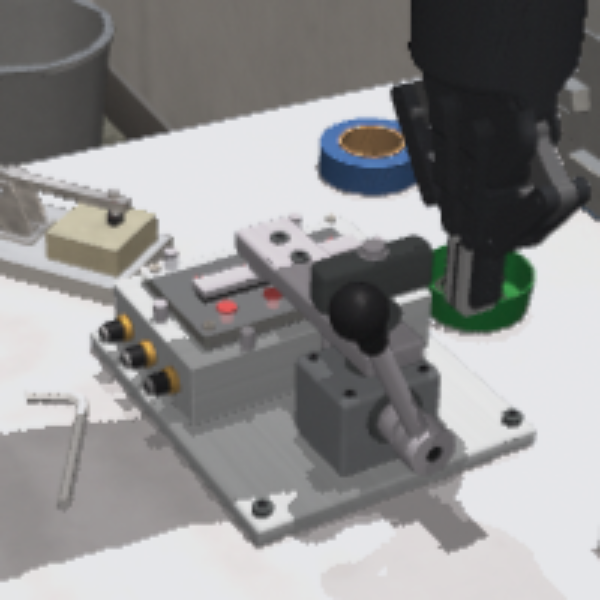

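```bash
python3 - <<'E'
from h import *
t=cv2.imread("pics/d_full.png");m=blob(t,(305,218,332,250),40)
print(m[:2],cv2.minEnclosingCircle(m[3]))
for q in np.arange(.6,1.6,.1):print(round(q,2),ball(q).round(3),proj("scene",ball(q)).round(1))
s,p,R=st();print(p,proj("scene",p),s["finger_gap"])
E
```

```text
(array([320.00634921, 235.70793651]), array([  4,   6,  21,  24, 315], dtype=int32)) ((320.58929443359375, 235.67857360839844), 12.548026084899902)
0.6 [0.503 0.005 0.111] [297.1 254.1]
0.7 [0.51  0.005 0.118] [301.7 248.4]
0.8 [0.518 0.005 0.125] [306.7 243. ]
0.9 [0.526 0.006 0.13 ] [312.1 238. ]
1.0 [0.535 0.006 0.135] [317.8 233.5]
1.1 [0.544 0.007 0.139] [323.6 229.4]
1.2 [0.554 0.007 0.141] [329.6 225.9]
1.3 [0.564 0.007 0.143] [335.7 222.9]
1.4 [0.574 0.008 0.144] [341.8 220.5]
1.5 [0.584 0.008 0.144] [347.8 218.8]
[0.60254239 0.00884728 0.12820625] [358.24264967 224.82118095] 8.135444622783904e-05
```

Ball is at about q=1.03, at (0.537,0.006,0.136). I'll regrip from above, slightly deeper and firmer.

```bash
python3 - <<'E'
from h import *
s,p,R=st();b=ball(1.03);print(b)
plan([p+[0,0,.035],p+[0,0,.07],b+[.03,0,.06],b+[0,0,.06],b+[0,0,.055]],[92.6]*5,-.1)
E
```

```text
[0.53792308 0.00622109 0.13607506]
[[-0.1, -0.0001, -0.0005, -0.035, -0.8, 0.2, -0.0], [-0.1, 0.0, 0.0, -0.035, 0.0, 0.0, 0.0], [-0.1, -0.0011, -0.0347, 0.0021, 0.0, 0.0, 0.0], [-0.1, 0.0014, -0.03, 0.0, 0.0, 0.0, 0.0], [-0.1, 0.0, 0.0, 0.005, 0.0, 0.0, 0.0]]
```

Call:
carry_out(moves=[-0.1,0,0,-0.035,-0.8,0.2,0,-0.1,0,0,-0.035,0,0,0,-0.1,-0.001,-0.035,0.002,0,0,0,-0.1,0.001,-0.03,0,0,0,0,-0.1,0,0,0,0,0,0], squeeze=100)

```text
clock: 5.82
tcp_pos: [0.536, 0.007, 0.1962]
orientation: [-0.002, 0.691, 0.723, -0.0]
wrist_force: [0.6, 0.5, -1.3]
finger_gap: 0.0387
```

```bash
python3 - <<'E'
from h import *
s,p,R=st();b=ball(1.03);print(p,s["finger_gap"])
plan(lin(p,b-[0,0,.0105],4),[92.6]*4,-.1)
E
```

```text
[0.53599563 0.00699919 0.19618265] 0.03869252122944134
[[-0.1, -0.0003, 0.0005, 0.0176, -0.2, -0.2, 0.0], [-0.1, -0.0002, 0.0005, 0.0177, 0.0, 0.0, 0.0], [-0.1, -0.0002, 0.0005, 0.0177, 0.0, 0.0, 0.0], [-0.1, -0.0002, 0.0005, 0.0177, 0.0, 0.0, 0.0]]
```

Call:
carry_out(moves=[-0.1,-0.0005,0.0005,0.0175,-0.2,-0.2,0,-0.1,0,0.0005,0.0175,0,0,0,-0.1,0,0.0005,0.0175,0,0,0,-0.1,0,0.0005,0.0175,0,0,0,-1,0,0,0,0,0,0])

```text
clock: 6.45
tcp_pos: [0.5423, 0.0057, 0.1241]
orientation: [0.002, 0.691, 0.723, 0.001]
wrist_force: [-0.2, -1.8, -4.8]
finger_gap: 0.0244
```

Call:
carry_out(moves=[-1,0,0,0,0,0,0,-1,0,0,0,0,0,0,-1,0,0.005,-0.0015,0,0,0,-1,0,0.005,-0.0015,0,0,0,-1,0,0.005,-0.0015,0,0,0])

```text
clock: 7.08
tcp_pos: [0.5528, 0.0063, 0.128]
orientation: [-0.002, 0.691, 0.723, -0.004]
wrist_force: [-6.0, -2.4, -2.2]
finger_gap: 0.0244
```

```bash
python3 lv.py 2.62 15
```

```text
[0.55279231 0.00629245 0.12800794] [-6.  -2.4 -2.2] 0.02443702026264283 [-0.045  0.999 -0.002] j [-0.13  0.34 -0.21  1.03 -0.   -0.18]
q 1.1740277069975709 r 0.09512660070806178 y -0.000603225043187899
[[-1.0, 0.0006, 0.0081, -0.0068, -0.5, 0.1, -0.0], [-1.0, 0.0, 0.0096, -0.0011, 0.0, 0.0, 0.0], [-1.0, 0.0, 0.0096, -0.0002, 0.0, 0.0, 0.0], [-1.0, -0.0, 0.0096, 0.0008, 0.0, 0.0, 0.0], [-1.0, 0.0, 0.0095, 0.0017, 0.0, 0.0, 0.0]]
[[-1.0, -0.0, 0.0093, 0.0026, 0.0, 0.0, 0.0], [-1.0, 0.0, 0.009, 0.0035, 0.0, 0.0, 0.0], [-1.0, 0.0, 0.0086, 0.0043, 0.0, 0.0, 0.0], [-1.0, 0.0, 0.0082, 0.0051, 0.0, 0.0, 0.0], [-1.0, 0.0, 0.0076, 0.0059, 0.0, 0.0, 0.0]]
[[-1.0, -0.0, 0.007, 0.0066, 0.0, 0.0, 0.0], [-1.0, 0.0, 0.0063, 0.0073, 0.0, 0.0, 0.0], [-1.0, -0.0, 0.0056, 0.0078, 0.0, 0.0, 0.0], [-1.0, 0.0, 0.0048, 0.0083, 0.0, 0.0, 0.0], [-1.0, -0.0, 0.004, 0.0088, 0.0, 0.0, 0.0]]
```

Call:
carry_out(moves=[-1,0,0.0095,-0.0015,0,0,0,-1,0,0.0095,-0.001,0,0,0,-1,0,0.0095,0,0,0,0,-1,0,0.0095,0.001,0,0,0,-1,0,0.0095,0.002,0,0,0])

```text
clock: 7.7
tcp_pos: [0.5988, 0.0082, 0.1282]
orientation: [-0.004, 0.691, 0.723, -0.007]
wrist_force: [-0.2, 0.8, -0.8]
finger_gap: -0.0001
```

```bash
sed -i 's/\.008\b/OFF/g; s/^s,p,R=st()/OFF=float(sys.argv[3]);s,p,R=st()/' lv.py; python3 lv.py 2.62 10 .0125
```

```text
[0.59879946 0.00817478 0.12823681] [-0.2  0.8 -0.8] -0.00013235820654300526 [-0.046  0.999 -0.004] j [-0.12  0.42 -0.08  1.08 -0.01 -0.16]
q 1.6533047574100297 r 0.099181941310757 y -0.0008098605396436631
[[-1.0, 0.0008, 0.0095, 0.0016, -0.8, 0.2, 0.1], [-1.0, -0.0, 0.009, 0.0035, 0.0, 0.0, 0.0], [-1.0, 0.0, 0.0086, 0.0043, 0.0, 0.0, 0.0], [-1.0, -0.0, 0.0082, 0.0051, 0.0, 0.0, 0.0], [-1.0, 0.0, 0.0076, 0.0059, 0.0, 0.0, 0.0]]
[[-1.0, 0.0, 0.007, 0.0066, 0.0, 0.0, 0.0], [-1.0, 0.0, 0.0064, 0.0073, 0.0, 0.0, 0.0], [-1.0, 0.0, 0.0056, 0.0078, 0.0, 0.0, 0.0], [-1.0, -0.0, 0.0049, 0.0084, 0.0, 0.0, 0.0], [-1.0, 0.0, 0.004, 0.0088, 0.0, 0.0, 0.0]]
```

```bash
python3 - <<'E'
from h import *
t=env.read_camera("scene")[:,:,::-1].copy();cv2.imwrite("pics/e_full.png",t)
u=env.read_camera("top")[:,:,::-1].copy()
m=blob(t,(300,210,345,260),40);print(m[:2],cv2.minEnclosingCircle(m[3]),proj("scene",ball(1.03)))
A=cv2.resize(t[150:300,250:410],None,fx=3.5,fy=3.5);B=cv2.convertScaleAbs(cv2.resize(u[160:310,260:380],None,fx=1.8,fy=3.5)[:525],alpha=1.6)
cv2.imwrite("pics/e.png",np.hstack([A,B]))
E
```

```text
(array([332.46218487, 227.08403361]), array([ 23,   6,  20,  25, 357], dtype=int32)) ((333.0, 228.0), 12.649210929870605) [319.49721856 232.19171719]
```

View pics/e.png

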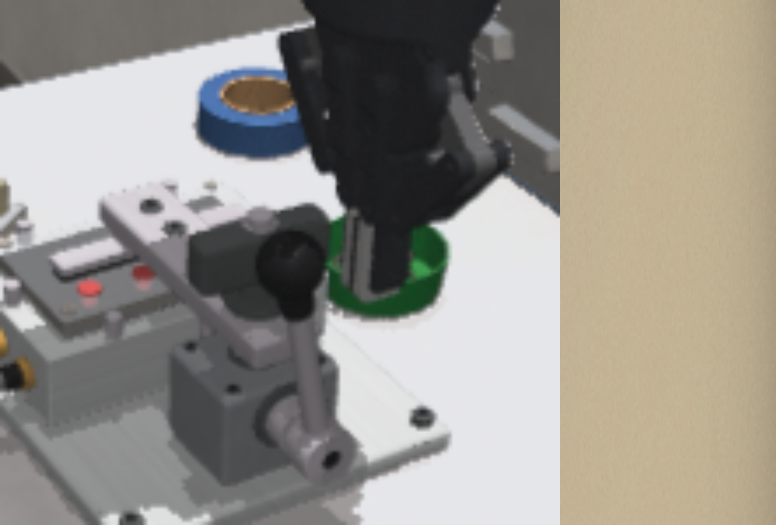

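Ball now at left-panel (290,262) → scene px (333,225), q≈1.25, (0.559,0.007,0.142). The top view is blocked by the arm. In closing the last time the tool was dragged 4 mm in +x, so the pads probably held the ball by their trailing edge. I'll grip with the pads a bit behind the ball centre, and go slowly.

Call:
carry_out(moves=[-0.1,0,0,-0.025,-0.8,0.2,0,-0.1,0,0,-0.025,0,0,0,-0.1,0,-0.022,-0.003,0,0,0,-0.1,0,-0.022,0,0,0,0,-0.1,0,0,0,0,0,0], squeeze=60)

```text
clock: 8.43
tcp_pos: [0.556, 0.0065, 0.1907]
orientation: [0.004, 0.69, 0.723, 0.003]
wrist_force: [-0.5, -0.2, -0.4]
finger_gap: 0.0384
```

```bash
python3 - <<'E'
from h import *
s,p,R=st();b=ball(1.25);print(p,s["finger_gap"],b)
plan(lin(p,b-[.004,0,.010],4),[92.6]*4,-.1)
t=env.read_camera("scene")[:,:,::-1].copy();m=blob(t,(315,210,345,240),40);print(m[:2])
E
```

```text
[0.55600705 0.0064533  0.19071875] 0.03841581960446449 [0.5589353  0.00717525 0.14237008]
[[-0.1, 0.0002, -0.0004, 0.0146, 0.5, 0.0, 0.1], [-0.1, 0.0002, -0.0003, 0.0146, 0.0, 0.0, 0.0], [-0.1, 0.0002, -0.0003, 0.0146, 0.0, 0.0, 0.0], [-0.1, 0.0002, -0.0003, 0.0146, 0.0, 0.0, 0.0]]
(array([332.56022409, 226.64705882]), array([  8,   6,  20,  24, 357], dtype=int32))
```

Call:
carry_out(moves=[-0.1,0,-0.0005,0.0145,0.5,0,0,-0.1,0,0,0.0145,0,0,0,-0.1,0,0,0.0145,0,0,0,-0.1,0,0,0.0145,0,0,0,-0.1,0,0,0,0,0,0])

```text
clock: 9.1
tcp_pos: [0.5577, 0.0063, 0.1275]
orientation: [0.0, 0.69, 0.724, -0.0]
wrist_force: [-0.6, 0.2, 0.1]
finger_gap: 0.0384
```

Call:
carry_out(moves=[-1,0,0,0,0,0,0,-1,0,0,0,0,0,0,-1,0,0,0,0,0,0,-1,0,0,0,0,0,0,-1,0,0,0,0,0,0])

```text
clock: 9.72
tcp_pos: [0.5578, 0.0065, 0.1279]
orientation: [0.0, 0.69, 0.724, -0.0]
wrist_force: [0.5, -0.5, -2.3]
finger_gap: 0.0251
```

Call:
carry_out(moves=[-1,0,0.005,-0.001,0,0,0,-1,0,0.005,-0.0005,0,0,0,-1,0,0.005,-0.0005,0,0,0,-1,0,0.005,0,0,0,0,-1,0,0.005,0,0,0,0])

```text
clock: 10.35
tcp_pos: [0.5791, 0.0075, 0.1297]
orientation: [-0.003, 0.69, 0.724, -0.004]
wrist_force: [-4.0, -1.3, 0.9]
finger_gap: 0.0251
```

```bash
python3 - <<'E'
from h import *
s,p,R=st();print(s["wrist_force"],s["ft_torque"],s["finger_gap"],p)
t=env.read_camera("scene")[:,:,::-1].copy();cv2.imwrite("pics/f.png",cv2.resize(t[150:300,260:420],None,fx=4,fy=4))
E
```

```text
[-3.9571494  -1.27521614  0.8655059 ] [-0.18892525  1.2006412   0.16831231] 0.025125631461173296 [0.57912719 0.00751362 0.12969098]
```

View pics/f.png

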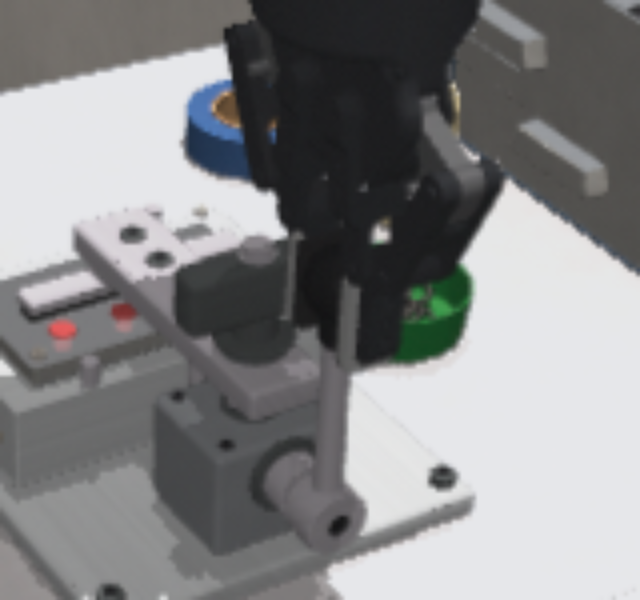

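The ball still trails in the pads (ball ≈ (320,275), finger centre ≈ (372,290) in the crop): friction creeps when pushing sideways. From here I'll push the ball from behind with shut fingers instead, then press it down from above.

Call:
carry_out(moves=[-0.1,0,0,0,0,0,0,-0.1,0,0,-0.02,0,0,0,-0.1,0,0,-0.035,0,0,0,-1,0,-0.025,0,0,0,0,-1,0,-0.025,0,0,0,0])

```text
clock: 11.02
tcp_pos: [0.5377, 0.005, 0.1888]
orientation: [0.003, 0.69, 0.724, 0.002]
wrist_force: [-0.1, -0.1, 0.9]
finger_gap: 0.0026
```

```bash
python3 - <<'E'
from h import *
s,p,R=st();print(s["wrist_force"],s["finger_gap"],p)
t=env.read_camera("scene")[:,:,::-1].copy();cv2.imwrite("pics/g.png",t)
m=blob(t,(328,205,365,240),40);print(m[:2])
for q in np.arange(1.2,1.6,.05):print(round(q,2),ball(q).round(3),proj("scene",ball(q)).round(1))
E
```

```text
[-0.10588248 -0.13691833  0.88538686] 0.0026152722104506526 [0.53766181 0.00496447 0.1888134 ]
(array([345.01623377, 223.71103896]), array([  8,   6,  20,  26, 308], dtype=int32))
1.2 [0.554 0.007 0.141] [329.6 225.9]
1.25 [0.559 0.007 0.142] [332.7 224.3]
1.3 [0.564 0.007 0.143] [335.7 222.9]
1.35 [0.569 0.008 0.144] [338.8 221.6]
1.4 [0.574 0.008 0.144] [341.8 220.5]
1.45 [0.579 0.008 0.144] [344.8 219.6]
1.5 [0.584 0.008 0.144] [347.8 218.8]
1.55 [0.589 0.009 0.143] [350.7 218.2]
1.6 [0.594 0.009 0.143] [353.6 217.7]
```

The blob says the ball is at q≈1.45 (x=0.579): it did follow fully. So a centred, slow grip works; I regrip.

Call:
carry_out(moves=[-0.1,0.001,0.018,0,0,0,0,-0.1,0.001,0.02,0,0,0,0,-0.1,0,0,0,0,0,0,-0.1,0,0,0.02,0,0,0,-0.1,0,0,0.015,0,0,0], squeeze=80)

```text
clock: 11.7
tcp_pos: [0.5786, 0.0089, 0.158]
orientation: [0.007, 0.69, 0.724, 0.006]
wrist_force: [-1.0, 0.5, 0.8]
finger_gap: 0.0384
```

Call:
carry_out(moves=[-0.1,0,0,0.014,0,0,0,-0.1,0,0,0,0,0,0,-1,0,0,0,0,0,0,-1,0,0,0,0,0,0,-1,0,0,0,0,0,0])

```text
clock: 12.32
tcp_pos: [0.5782, 0.0074, 0.1432]
orientation: [0.008, 0.691, 0.723, 0.004]
wrist_force: [0.4, -0.5, -3.1]
finger_gap: 0.0242
```

```bash
python3 lv.py 2.62 20 .012
```

```text
[0.57818502 0.00744192 0.14316231] [ 0.4 -0.5 -3.1] 0.024245264286948204 [-0.046  0.999 -0.005] j [-0.12  0.35 -0.15  1.06 -0.   -0.17]
q 1.4421369595863793 r 0.11116946080022583 y -0.0006068290322488814
[[-1.0, 0.0007, 0.0056, 0.0115, 1.0, 0.3, 0.1], [-1.0, -0.0, 0.0059, 0.0006, 0.0, 0.0, 0.0], [-1.0, -0.0, 0.0058, 0.0009, 0.0, 0.0, 0.0], [-1.0, 0.0, 0.0057, 0.0013, 0.0, 0.0, 0.0], [-1.0, 0.0, 0.0057, 0.0016, 0.0, 0.0, 0.0]]
[[-1.0, -0.0, 0.0056, 0.0019, 0.0, 0.0, 0.0], [-1.0, 0.0, 0.0054, 0.0023, 0.0, 0.0, 0.0], [-1.0, 0.0, 0.0053, 0.0026, 0.0, 0.0, 0.0], [-1.0, 0.0, 0.0051, 0.0029, 0.0, 0.0, 0.0], [-1.0, -0.0, 0.005, 0.0032, 0.0, 0.0, 0.0]]
[[-1.0, 0.0, 0.0048, 0.0035, 0.0, 0.0, 0.0], [-1.0, -0.0, 0.0045, 0.0037, 0.0, 0.0, 0.0], [-1.0, 0.0, 0.0043, 0.004, 0.0, 0.0, 0.0], [-1.0, -0.0, 0.0041, 0.0043, 0.0, 0.0, 0.0], [-1.0, 0.0, 0.0038, 0.0045, 0.0, 0.0, 0.0]]
[[-1.0, -0.0, 0.0035, 0.0047, 0.0, 0.0, 0.0], [-1.0, 0.0, 0.0033, 0.0049, 0.0, 0.0, 0.0], [-1.0, -0.0, 0.003, 0.0051, 0.0, 0.0, 0.0], [-1.0, 0.0, 0.0027, 0.0053, 0.0, 0.0, 0.0], [-1.0, -0.0, 0.0024, 0.0054, 0.0, 0.0, 0.0]]
```

Call:
carry_out(moves=[-0.1,0,0,0,1,0,0,-0.1,0,0,0.009,0,0,0,-1,0,0,0,0,0,0,-1,0,0,0,0,0,0,-1,0,0,0,0,0,0])

```text
clock: 12.95
tcp_pos: [0.5784, 0.0074, 0.1341]
orientation: [0.001, 0.691, 0.723, -0.002]
wrist_force: [0.3, -0.5, -1.7]
finger_gap: 0.0246
```

Call:
carry_out(moves=[-1,0,0.006,0,0,0,0,-1,0,0.006,0.0005,0,0,0,-1,0,0.006,0.001,0,0,0,-1,0,0.0055,0.0015,0,0,0,-1,0,0.0055,0.0015,0,0,0])

```text
clock: 13.58
tcp_pos: [0.6058, 0.0086, 0.1307]
orientation: [-0.0, 0.69, 0.724, -0.005]
wrist_force: [-1.9, -0.1, 2.6]
finger_gap: 0.0243
```

```bash
python3 lv.py 2.62 13 .014
```

```text
[0.60576213 0.00863659 0.13066001] [-1.9 -0.1  2.6] 0.024317424713306283 [-0.047  0.999 -0.006] j [-0.11  0.43 -0.06  1.09 -0.01 -0.16]
q 1.7100473760236117 r 0.10471649797228881 y -0.0006643649400737237
[[-1.0, 0.0007, 0.0054, 0.0067, -0.4, 0.4, 0.1], [-1.0, 0.0, 0.0065, 0.0026, 0.0, 0.0, 0.0], [-1.0, -0.0, 0.0063, 0.0031, 0.0, 0.0, 0.0], [-1.0, 0.0, 0.0061, 0.0035, 0.0, 0.0, 0.0], [-1.0, -0.0, 0.0058, 0.0039, 0.0, 0.0, 0.0]]
[[-1.0, 0.0, 0.0055, 0.0043, 0.0, 0.0, 0.0], [-1.0, 0.0, 0.0052, 0.0047, 0.0, 0.0, 0.0], [-1.0, 0.0, 0.0049, 0.005, 0.0, 0.0, 0.0], [-1.0, 0.0, 0.0045, 0.0054, 0.0, 0.0, 0.0], [-1.0, 0.0, 0.0041, 0.0057, 0.0, 0.0, 0.0]]
[[-1.0, 0.0, 0.0037, 0.0059, 0.0, 0.0, 0.0], [-1.0, -0.0, 0.0033, 0.0062, 0.0, 0.0, 0.0], [-1.0, 0.0, 0.0028, 0.0064, 0.0, 0.0, 0.0]]
```

Holding well. On along the arc.

Call:
carry_out(moves=[-1,0,0.006,0.0025,0,0,0,-1,0,0.0065,0.003,0,0,0,-1,0,0.006,0.0035,0,0,0,-1,0,0.006,0.004,0,0,0,-1,0,0.0055,0.004,0,0,0])

```text
clock: 14.2
tcp_pos: [0.6417, 0.0104, 0.1145]
orientation: [0.002, 0.691, 0.723, -0.001]
wrist_force: [0.2, 0.3, -1.0]
finger_gap: -0.0
```

```bash
python3 lv.py 2.62 9 .012
```

```text
[0.64171745 0.01040793 0.11447329] [ 0.2  0.3 -1. ] -3.40423706792972e-05 [-0.046  0.999 -0.006] j [-0.11  0.5   0.01  1.08 -0.01 -0.15]
q 2.097228978280615 r 0.10492359131903142 y -0.0005258985610321286
[[-1.0, 0.0006, 0.0014, 0.0076, 0.1, 0.3, 0.0], [-1.0, 0.0, 0.0042, 0.004, 0.0, 0.0, 0.0], [-1.0, -0.0, 0.004, 0.0042, 0.0, 0.0, 0.0], [-1.0, 0.0, 0.0037, 0.0044, 0.0, 0.0, 0.0], [-1.0, 0.0, 0.0035, 0.0046, 0.0, 0.0, 0.0]]
[[-1.0, 0.0, 0.0032, 0.0048, 0.0, 0.0, 0.0], [-1.0, -0.0, 0.0029, 0.005, 0.0, 0.0, 0.0], [-1.0, -0.0, 0.0026, 0.0052, 0.0, 0.0, 0.0], [-1.0, 0.0, 0.0023, 0.0053, 0.0, 0.0, 0.0]]
```

Slipped again at the edge; locating the ball, then pushing it with shut fingers.

```bash
cat > fb.py <<'E'
from h import *
import sys
def find(save=None):
    t=env.read_camera("scene")[:,:,::-1].copy()
    if save:cv2.imwrite(save,t)
    d=(t.max(2)<32).astype(np.uint8);best=[]
    for q in np.arange(-.05,2.7,.02):
        u,v=proj("scene",ball(q));y,x=np.mgrid[:480,:640];m=(x-u)**2+(y-v)**2<81
        best.append((d[m].mean(),round(q,2)))
    b=sorted(best,reverse=True);print("ball q candidates",[(round(float(a),2),float(q)) for a,q in b[:8]])
s,p,R=st();print(p.round(4),s["wrist_force"].round(1),round(s["finger_gap"],4),s["clock"])
find(sys.argv[1])
E
python3 fb.py pics/h.png; python3 - <<'E'
import cv2
t=cv2.imread("pics/h.png");cv2.imwrite("pics/h2.png",cv2.resize(t[140:300,270:430],None,fx=3,fy=3))
E
```

```text
[0.6417 0.0104 0.1145] [ 0.2  0.3 -1. ] -0.0 14.2
ball q candidates [(0.85, 1.71), (0.82, 1.73), (0.81, 1.69), (0.75, 1.75), (0.74, 1.67), (0.68, 1.65), (0.66, 1.77), (0.62, 1.63)]
```

View pics/h2.png

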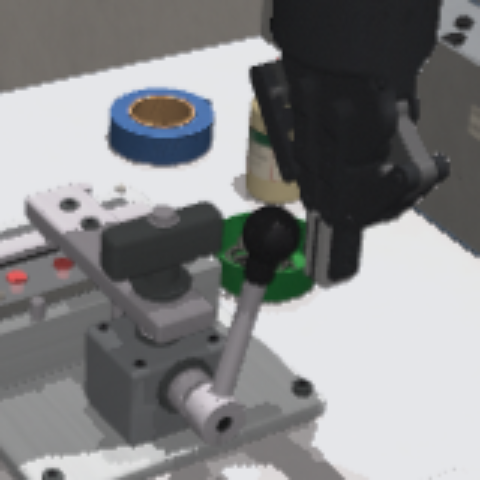

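Ball at (272,235) in the crop, q≈1.71 → (0.6045,0.009,0.140). Going over to its robot side with shut fingers.

Call:
carry_out(moves=[-1,0,0,-0.035,0,0,0,-1,0,0,-0.035,0,0,0,-1,-0.001,-0.037,0,0,0,0,-1,-0.001,-0.037,0,0,0,0,-1,0,0,0.005,0,0,0])

```text
clock: 14.88
tcp_pos: [0.5664, 0.0056, 0.1779]
orientation: [0.001, 0.691, 0.723, -0.003]
wrist_force: [0.7, -0.7, 0.1]
finger_gap: 0.0001
```

```bash
python3 - <<'E'
from h import *
s,p,R=st();b=ball(1.71)
plan(lin(p,b-[.031,.001,-.002],3)+lin(b-[.031,.001,-.002],b+[-.015,0,0],2),[92.6]*5,-1);print(p,b)
E
```

```text
[[-1.0, 0.0008, 0.0024, 0.0119, -0.2, 0.3, 0.1], [-1.0, 0.0008, 0.0024, 0.0119, 0.0, 0.0, 0.0], [-1.0, 0.0008, 0.0024, 0.0119, 0.0, 0.0, 0.0], [-1.0, 0.0001, 0.008, 0.001, 0.0, 0.0, 0.0], [-1.0, 0.0001, 0.008, 0.001, 0.0, 0.0, 0.0]]
[0.56640484 0.00563582 0.17785966] [0.60442874 0.0092411  0.14012752]
```

Call:
carry_out(moves=[-1,0.001,0.002,0.012,0,0,0,-1,0.001,0.002,0.012,0,0,0,-1,0.001,0.002,0.012,0,0,0,-1,0,0.006,0.001,0,0,0,-1,0,0.006,0.001,0,0,0])

```text
clock: 15.5
tcp_pos: [0.586, 0.0097, 0.1345]
orientation: [-0.001, 0.69, 0.723, -0.004]
wrist_force: [-2.4, -1.4, 2.2]
finger_gap: -0.0001
```

Call:
carry_out(moves=[-1,0,0.007,0.001,0,0,0,-1,0,0.007,0.002,0,0,0,-1,0,0.007,0.002,0,0,0,-1,0,0.006,0.003,0,0,0,-1,0,0.006,0.003,0,0,0])

```text
clock: 16.12
tcp_pos: [0.6187, 0.0113, 0.1211]
orientation: [-0.003, 0.69, 0.723, -0.006]
wrist_force: [-5.0, -1.1, -3.0]
finger_gap: -0.0001
```

```bash
python3 fb.py pics/i.png
```

```text
[0.6187 0.0113 0.1211] [-5.  -1.1 -3. ] -0.0001 16.125
ball q candidates [(0.56, 2.15), (0.53, 2.13), (0.53, 2.17), (0.52, 2.01), (0.52, 2.03), (0.51, 2.11), (0.51, 2.19), (0.51, 2.09)]
```

Call:
carry_out(moves=[-1,0,0.006,0.003,0,0,0,-1,0,0.006,0.003,0,0,0,-1,0,0,-0.0,0,0,0,-1,0,-0.004,-0.02,0,0,0,-1,0,0,-0.025,0,0,0])

```text
clock: 16.8
tcp_pos: [0.628, 0.012, 0.1581]
orientation: [-0.004, 0.69, 0.723, -0.006]
wrist_force: [0.7, 0.2, -0.7]
finger_gap: -0.0001
```

```bash
python3 fb.py pics/j.png
```

```text
[0.628  0.012  0.1581] [ 0.7  0.2 -0.7] -0.0001 16.8
ball q candidates [(0.48, 2.31), (0.48, 2.33), (0.46, 2.29), (0.45, 2.35), (0.41, 2.27), (0.41, 2.37), (0.39, 2.39), (0.37, 2.25)]
```

Call:
carry_out(moves=[-1,0,0.018,0,0,0,0,-1,0,0.016,0,0,0,0,-1,0,0,0.012,0,0,0,-1,0,0,0.012,0,0,0,-1,0,0,0.006,0,0,0])

```text
clock: 17.48
tcp_pos: [0.6709, 0.0132, 0.1362]
orientation: [0.005, 0.69, 0.723, 0.002]
wrist_force: [-0.3, -0.4, 0.5]
finger_gap: 0.0001
```

Call:
carry_out(moves=[-1,0,0.001,0.005,0,0,0,-1,0,0.001,0.005,0,0,0,-1,0,0.001,0.005,0,0,0,-1,0,0,0.003,0,0,0,-1,0,0,0,0,0,0])

```text
clock: 18.1
tcp_pos: [0.6784, 0.0136, 0.1204]
orientation: [0.009, 0.69, 0.724, 0.006]
wrist_force: [2.3, 0.6, 0.6]
finger_gap: -0.0003
```

```bash
python3 fb.py pics/k.png
```

```text
[0.6784 0.0136 0.1204] [2.3 0.6 0.6] -0.0003 18.1
ball q candidates [(0.92, 2.43), (0.91, 2.41), (0.88, 2.39), (0.85, 2.45), (0.83, 2.37), (0.8, 2.47), (0.76, 2.35), (0.74, 2.49)]
```

Call:
carry_out(moves=[-1,0,0,-0.012,1.2,0,0,-1,0,-0.012,0,0,0,0,-1,0,-0.01,0,0,0,0,-1,0,0,0,0,0,0,-1,0,0,0.006,0,0,0])

```text
clock: 18.77
tcp_pos: [0.6494, 0.012, 0.1226]
orientation: [-0.003, 0.69, 0.723, -0.007]
wrist_force: [0.6, -1.0, 3.0]
finger_gap: 0.0
```

Call:
carry_out(moves=[-1,0,0,0.006,0,0,0,-1,0,0,0.006,0,0,0,-1,0,0,0.005,0,0,0,-1,0,0,0.004,0,0,0,-1,0,0,0.004,0,0,0])

```text
clock: 19.4
tcp_pos: [0.6477, 0.0116, 0.0974]
orientation: [-0.004, 0.691, 0.723, -0.008]
wrist_force: [-10.6, -0.6, 16.8]
finger_gap: 0.0001
```

```bash
python3 fb.py pics/l.png
```

```text
[0.6477 0.0116 0.0974] [-10.6  -0.6  16.8] 0.0001 19.4
ball q candidates [(0.42, 2.63), (0.42, 2.61), (0.42, 2.59), (0.42, 2.65), (0.41, 2.67), (0.39, 2.69), (0.37, 2.57), (0.32, 2.55)]
```

Lever pressed to its stop (17 N, q≈2.6). Retreat up and towards the nut.

Call:
carry_out(moves=[-1,0,0,-0.035,0,0,0,-1,0,0,-0.035,0,0,0,0.05,0.01,-0.03,0,-0.8,0,0,0.05,0.02,-0.035,0,0,0,0,0.05,0.013,0,0,0,0,0])

```text
clock: 20.08
tcp_pos: [0.5787, 0.052, 0.1662]
orientation: [-0.001, 0.691, 0.723, -0.005]
wrist_force: [1.4, 0.1, 0.9]
finger_gap: 0.045
```

```bash
python3 fb.py pics/m.png; python3 - <<'E'
from h import *
s,p,R=st();n=NUT.copy();n[2]=.15;print(NUT,s["joint_pos"])
plan([n]*1,[89.5],.05)
t=cv2.imread("pics/m.png");cv2.imwrite("pics/m2.png",cv2.resize(t[150:300,250:430],None,fx=4,fy=4))
E
```

```text
[0.5787 0.052  0.1662] [1.4 0.1 0.9] 0.045 20.075
ball q candidates [(0.33, 2.63), (0.33, 2.61), (0.33, 2.59), (0.33, 2.65), (0.32, 2.67), (0.31, 2.69), (0.29, 2.57), (0.24, 2.55)]
[0.57449385 0.06093638 0.044     ] [-0.04353011  0.36559307 -0.0676326   1.14484978 -0.00535239 -0.08889597]
[[0.05, 0.008, -0.0051, 0.0163, -0.4, 0.3, 3.1]]
```

View pics/m2.png

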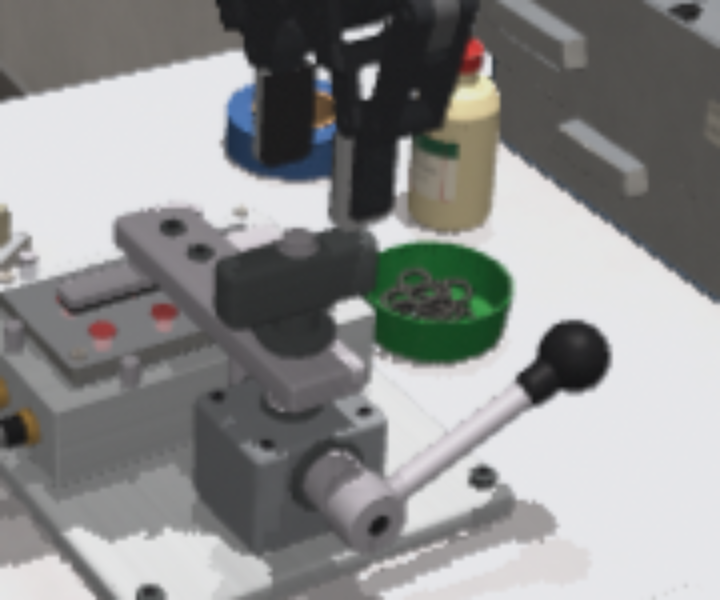

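```bash
python3 - <<'E'
from h import *
for q in(2.4,2.5,2.55,2.6,2.65):print(q,proj("scene",ball(q)))
f=lambda x,y:(x/4+250-.4,y/4+150-.4)
P,Q=onz("scene",f(218,265),.131),onz("scene",f(372,235),.131);print(P,Q,np.degrees(np.arctan2(*(Q-P)[1::-1])))
E
```

```text
2.4 [388.26188553 230.39665651]
2.5 [390.51265825 234.21439365]
2.55 [391.44005331 236.26096449]
2.6 [392.23447259 238.3915011 ]
2.65 [392.89558562 240.60005283]
[0.54249652 0.06005474 0.131     ] [0.60320055 0.05365556 0.131     ] -6.017677730334813
```

Call:
carry_out(moves=[0.05,0.004,-0.003,0.005,-0.4,0.3,1.5,0.05,0.004,-0.002,0.005,0,0,1.5,0.05,0,0,0.005,0,0,0,0.05,0,0,0,0,0,0,0.05,0,0,0,0,0,0], squeeze=60)

```text
clock: 20.75
tcp_pos: [0.5769, 0.0607, 0.1486]
orientation: [-0.0, 0.711, 0.703, -0.0]
wrist_force: [-0.2, 0.0, -0.6]
finger_gap: 0.0447
```

```bash
python3 - <<'E'
from h import *
s,p,R=st();n=NUT.copy();n[2]=.116;print(p,s["joint_pos"].round(3),R.as_matrix().round(3)[:,0])
plan(lin(p,n,4),[89.5]*4,.05)
E
```

```text
[0.57685188 0.06069325 0.14862399] [-0.034  0.366 -0.112  1.093  0.    -0.022] [0.011 1.    0.   ]
[[0.05, 0.0001, -0.0006, 0.0082, -0.0, -0.0, -0.1], [0.05, 0.0001, -0.0006, 0.0082, 0.0, 0.0, 0.0], [0.05, 0.0001, -0.0006, 0.0082, 0.0, 0.0, 0.0], [0.05, 0.0001, -0.0006, 0.0082, 0.0, 0.0, 0.0]]
```

Picture: ball at scene px (393,238.5), matching q=2.6: lever fully open. Down on the nut.

Call:
carry_out(moves=[0.05,0,-0.001,0.008,0,0,2,0.05,0,-0.001,0.008,0,0,0,0.05,0,0,0.008,0,0,0,0.05,0,0,0.0065,0,0,0,0.05,0,0,0,0,0,0])

```text
clock: 21.38
tcp_pos: [0.5745, 0.0604, 0.1155]
orientation: [-0.001, 0.724, 0.689, -0.0]
wrist_force: [0.6, -0.7, 0.0]
finger_gap: 0.0447
```

Call:
carry_out(moves=[-1,0,0,0,0,0,0,-1,0,0,0,0,0,0,-1,0,0,0,0,0,0,-1,0,0,0,0,0,0,-1,0,0,0,0,0,0])

```text
clock: 22.0
tcp_pos: [0.5746, 0.0604, 0.1158]
orientation: [-0.0, 0.724, 0.69, -0.0]
wrist_force: [-0.9, 0.0, -1.5]
finger_gap: 0.0166
```

```bash
python3 - <<'E'
from h import *
s,p,R=st();x=R.as_matrix()[:,0];print(p,s["joint_pos"].round(3),s["wrist_force"],s["finger_gap"],np.degrees(np.arctan2(x[1],x[0])))
E
```

```text
[0.57462697 0.0603885  0.11583205] [-0.034  0.386 -0.168  1.018 -0.     0.015] [-0.94037557  0.03691584 -1.46177919] 0.0165930669970974 87.19272556590339
```

Call:
carry_out(moves=[-1,0,0,0.0002,0,0,10,-1,0,0,0.0002,0,0,10,-1,0,0,0.0002,0,0,10,-1,0,0,0.0002,0,0,10,-1,0,0,0.0002,0,0,10])

```text
clock: 22.62
tcp_pos: [0.5749, 0.0607, 0.115]
orientation: [-0.0, 0.952, 0.306, -0.0]
wrist_force: [-0.2, 0.4, -2.0]
finger_gap: 0.0171
```

```bash
cat > nt.py <<'E'
from h import *
s,p,R=st();M=R.as_matrix();x=M[:,0];print(p,s["joint_pos"].round(3),s["wrist_force"].round(1),s["ft_torque"].round(2),s["finger_gap"],np.degrees(np.arctan2(x[1],x[0])))
d=np.array([.5746,.0604,p[2]])-p;print("xy fix tool",R.inv().apply(d).round(4),"tilt fix",np.cross(M[:,2],[0,0,-1])@M*57.3)
E
python3 nt.py
```

```text
Traceback (most recent call last):
  File "nt.py", line 1, in <module>
    from h import *
  File "h.py", line 2, in <module>
    from workcell import env
  File "scipy/spatial/_ckdtree.pyx", line 11, in init scipy.spatial._ckdtree
  File "nt.py", line 2, in <module>
    s,p,R=st();M=R.as_matrix();x=M[:,0];print(p,s["joint_pos"].round(3),s["wrist_force"].round(1),s["ft_torque"].round(2),s["finger_gap"],np.degrees(np.arctan2(x[1],x[0])))
          ^^
NameError: name 'st' is not defined. Did you mean: 'set'?
```

`nt` shadows a standard-library module name; renaming.

```bash
mv nt.py nutst.py; python3 nutst.py
```

```text
[0.57486219 0.0607452  0.1149855 ] [-3.400e-02  3.870e-01 -1.690e-01  1.016e+00  1.000e-03  9.150e-01] [-0.2  0.4 -2. ] [-0.01 -0.06  0.15] 0.017087171123144434 35.65293053527515
xy fix tool [-0.0004  0.0001 -0.    ] tilt fix [-4.44892668e-02  4.42927572e-03 -1.44794347e-21]
```

Call:
carry_out(moves=[-1,0,0,0.0002,0,0,10,-1,0,0,0.0002,0,0,10,-1,0,0,0.0002,0,0,10,-1,0,0,0.0002,0,0,10,-1,0,0,0.0002,0,0,10])

```text
clock: 23.25
tcp_pos: [0.5753, 0.0608, 0.1141]
orientation: [-0.0, 0.99, -0.139, 0.0]
wrist_force: [-0.2, 0.2, -1.4]
finger_gap: 0.017
```

```bash
python3 nutst.py
```

```text
[0.57532076 0.06079851 0.11412204] [-0.034  0.387 -0.17   1.013  0.     1.816] [-0.2  0.2 -1.4] [-0.18 -0.05  0.09] 0.017048000244855702 -15.986555595825877
xy fix tool [-0.0006  0.0006 -0.    ] tilt fix [-2.28348846e-02 -2.16383643e-02 -2.35675890e-22]
```

Call:
carry_out(moves=[-1,0,0,0.0002,0,0,10,-1,0,0,0.0002,0,0,10,-1,0,0,0.0002,0,0,10,-1,0,0,0.0002,0,0,10,-1,0,0,0.0002,0,0,10])

```text
clock: 23.88
tcp_pos: [0.5756, 0.0605, 0.1133]
orientation: [0.0, 0.831, -0.557, 0.001]
wrist_force: [-1.1, -0.4, -1.7]
finger_gap: 0.0167
```

Call:
carry_out(moves=[-1,0,0,0.0002,0,0,8,-1,0,0,0.0002,0,0,7,-1,0,0,0.0002,0,0,4,-1,0,0,0,0,0,0,-1,0,0,0,0,0,0])

```text
clock: 24.5
tcp_pos: [0.5756, 0.0603, 0.1129]
orientation: [0.0, 0.724, -0.69, 0.001]
wrist_force: [0.0, 1.0, -1.3]
finger_gap: 0.0171
```

```bash
python3 nutst.py
```

```text
[0.57559014 0.06028432 0.11292962] [-3.400e-02  3.880e-01 -1.720e-01  1.009e+00 -2.000e-03  3.060e+00] [ 0.   1.  -1.3] [-0.07  0.   -0.09] 0.017136006379285796 -87.22441530029093
xy fix tool [-0.0002  0.001  -0.    ] tilt fix [-6.24271326e-02 -9.62404152e-02  4.75473057e-21]
```

Nut turned about 174° (3.04 rad), with no sign of slip. Release, rise, go above the ball at the back.

Call:
carry_out(moves=[0.05,0,0,0,0,0,0,0.05,0,0,-0.02,0,0,0,0.05,0,0,-0.035,0,0,0,0.05,0.015,-0.03,0,0,0,0,0.05,0.015,-0.03,0,0,0,0], squeeze=100)

```text
clock: 25.12
tcp_pos: [0.6373, 0.0342, 0.1713]
orientation: [-0.001, 0.726, -0.688, 0.001]
wrist_force: [0.6, 0.4, 0.5]
finger_gap: 0.0444
```

```bash
python3 - <<'E'
from h import *
s,p,R=st();print(p,s["joint_pos"].round(2));b=ball(2.6)
plan(lin(p,b+[0,0,.08],2)+lin(b+[0,0,.08],b-[0,0,.011],6),[-87.4]*8,.05)
E
```

```text
[0.63725108 0.03421205 0.17129159] [-0.07  0.46  0.09  1.2  -0.    3.02]
[[0.05, 0.0119, -0.0152, 0.0042, -0.1, -0.1, 0.5], [0.05, 0.0117, -0.0153, 0.0041, 0.0, 0.0, 0.0], [0.05, 0.0, 0.0, 0.0152, 0.0, 0.0, 0.0], [0.05, 0.0, 0.0, 0.0152, 0.0, 0.0, 0.0], [0.05, 0.0, 0.0, 0.0152, 0.0, 0.0, 0.0]]
[[0.05, 0.0, 0.0, 0.0152, 0.0, 0.0, 0.0], [0.05, 0.0, 0.0, 0.0152, 0.0, 0.0, 0.0], [0.05, 0.0, 0.0, 0.0152, 0.0, 0.0, 0.0]]
```

Call:
carry_out(moves=[0.05,0.0095,-0.0125,0.004,0,0,0,0.05,0.0095,-0.0125,0.004,0,0,0,0.05,0,0,0,0,0,0,0.05,0,0,0.015,0,0,0,0.05,0,0,0.015,0,0,0])

```text
clock: 25.75
tcp_pos: [0.6645, 0.0156, 0.1314]
orientation: [-0.001, 0.726, -0.688, 0.001]
wrist_force: [0.6, 0.2, -0.3]
finger_gap: 0.0451
```

```bash
python3 - <<'E'
from h import *
s,p,R=st();print(p,s["joint_pos"].round(2));b=ball(2.6);print(b)
plan(lin(p,b-[0,0,.011],4),[-87.4]*4,.05)
E
```

```text
[0.66446173 0.01556838 0.13137188] [-0.1   0.53  0.1   1.14 -0.    2.99]
[0.6688473  0.01216632 0.08308848]
[[0.05, 0.0009, -0.001, 0.0148, -0.2, -0.0, 0.5], [0.05, 0.0009, -0.0011, 0.0148, 0.0, 0.0, 0.0], [0.05, 0.0009, -0.0011, 0.0148, 0.0, 0.0, 0.0], [0.05, 0.0009, -0.0011, 0.0148, 0.0, 0.0, 0.0]]
```

Call:
carry_out(moves=[0.05,0.001,-0.002,0.0145,0,0,0.5,0.05,0.001,-0.001,0.0145,0,0,0,0.05,0.001,-0.001,0.0145,0,0,0,0.05,0.001,-0.001,0.0135,0,0,0,0.05,0,0,0,0,0,0])

```text
clock: 26.38
tcp_pos: [0.6671, 0.0125, 0.0672]
orientation: [0.001, 0.723, -0.691, -0.001]
wrist_force: [-0.6, 0.4, 0.1]
finger_gap: 0.0448
```

Call:
carry_out(moves=[-1,0,0,0,0,0,0,-1,0,0,0,0,0,0,-1,0,0,0,0,0,0,-1,0,0,0,0,0,0,-1,0,0,0,0,0,0])

```text
clock: 27.0
tcp_pos: [0.6675, 0.0116, 0.0683]
orientation: [0.001, 0.723, -0.691, -0.0]
wrist_force: [-1.5, -1.3, -1.7]
finger_gap: 0.0242
```

```bash
sed -i 's/92\.6/-87.4/' lv.py; python3 lv.py 0 50 .012 | head -6
```

```text
[0.66745568 0.011554   0.06825557] [-1.5 -1.3 -1.7] 0.024244022580698694 [ 0.045 -0.999  0.002] j [-0.1   0.58  0.03  1.02 -0.    2.99]
q 2.6210371336003986 r 0.09760911041873872 y -0.0005485660335985406
[[-1.0, -0.0005, -0.0001, -0.0057, 0.1, -0.1, -0.0], [-1.0, -0.0, 0.0023, -0.0047, 0.0, 0.0, 0.0], [-1.0, 0.0, 0.0026, -0.0046, 0.0, 0.0, 0.0], [-1.0, -0.0, 0.0028, -0.0044, 0.0, 0.0, 0.0], [-1.0, 0.0, 0.003, -0.0043, 0.0, 0.0, 0.0]]
[[-1.0, 0.0, 0.0033, -0.0041, 0.0, 0.0, 0.0], [-1.0, -0.0, 0.0035, -0.0039, 0.0, 0.0, 0.0], [-1.0, 0.0, 0.0037, -0.0037, 0.0, 0.0, 0.0], [-1.0, 0.0, 0.0039, -0.0036, 0.0, 0.0, 0.0], [-1.0, -0.0, 0.004, -0.0033, 0.0, 0.0, 0.0]]
[[-1.0, 0.0, 0.0042, -0.0031, 0.0, 0.0, 0.0], [-1.0, -0.0, 0.0044, -0.0029, 0.0, 0.0, 0.0], [-1.0, -0.0, 0.0045, -0.0027, 0.0, 0.0, 0.0], [-1.0, 0.0, 0.0046, -0.0024, 0.0, 0.0, 0.0], [-1.0, -0.0, 0.0048, -0.0022, 0.0, 0.0, 0.0]]
[[-1.0, 0.0, 0.0049, -0.0019, 0.0, 0.0, 0.0], [-1.0, 0.0, 0.005, -0.0017, 0.0, 0.0, 0.0], [-1.0, 0.0, 0.005, -0.0014, 0.0, 0.0, 0.0], [-1.0, 0.0, 0.0051, -0.0011, 0.0, 0.0, 0.0], [-1.0, 0.0, 0.0052, -0.0009, 0.0, 0.0, 0.0]]
```

Call:
carry_out(moves=[-1,0,0.002,-0.0055,0,0,0,-1,0,0.0025,-0.0055,0,0,0,-1,0,0.003,-0.005,0,0,0,-1,0,0.0035,-0.005,0,0,0,-1,0,0.0035,-0.0045,0,0,0])

```text
clock: 27.62
tcp_pos: [0.6524, 0.0109, 0.0939]
orientation: [0.001, 0.723, -0.691, -0.0]
wrist_force: [1.7, -0.9, -6.1]
finger_gap: 0.0242
```

```bash
python3 lv.py 0 45 .014 | head -5; python3 fb.py pics/n.png
```

```text
[0.65240837 0.01091893 0.09386658] [ 1.7 -0.9 -6.1] 0.0241671419120444 [ 0.045 -0.999  0.002] j [-0.11  0.54  0.02  1.05 -0.    2.99]
q 2.2999016506699146 r 0.09893971060886106 y -0.0005003961640185525
[[-1.0, -0.0005, 0.0026, -0.0045, 0.1, -0.1, -0.0], [-1.0, 0.0, 0.0036, -0.0036, 0.0, 0.0, 0.0], [-1.0, 0.0, 0.0038, -0.0035, 0.0, 0.0, 0.0], [-1.0, 0.0, 0.0039, -0.0033, 0.0, 0.0, 0.0], [-1.0, -0.0, 0.0041, -0.003, 0.0, 0.0, 0.0]]
[[-1.0, -0.0, 0.0043, -0.0028, 0.0, 0.0, 0.0], [-1.0, -0.0, 0.0044, -0.0026, 0.0, 0.0, 0.0], [-1.0, 0.0, 0.0045, -0.0024, 0.0, 0.0, 0.0], [-1.0, -0.0, 0.0046, -0.0022, 0.0, 0.0, 0.0], [-1.0, 0.0, 0.0047, -0.0019, 0.0, 0.0, 0.0]]
[[-1.0, -0.0, 0.0048, -0.0017, 0.0, 0.0, 0.0], [-1.0, -0.0, 0.0049, -0.0014, 0.0, 0.0, 0.0], [-1.0, 0.0, 0.005, -0.0012, 0.0, 0.0, 0.0], [-1.0, 0.0, 0.005, -0.0009, 0.0, 0.0, 0.0], [-1.0, -0.0, 0.0051, -0.0007, 0.0, 0.0, 0.0]]
[0.6524 0.0109 0.0939] [ 1.7 -0.9 -6.1] 0.0242 27.625
ball q candidates [(0.79, 2.21), (0.78, 2.23), (0.76, 2.19), (0.76, 2.25), (0.74, 2.17), (0.7, 2.27), (0.7, 2.15), (0.68, 2.29)]
```

Call:
carry_out(moves=[-1,0,0.0035,-0.004,0,0,0,-1,0,0.0035,-0.0035,0,0,0,-1,0,0.004,-0.0035,0,0,0,-1,0,0.004,-0.003,0,0,0,-1,0,0.004,-0.003,0,0,0])

```text
clock: 28.3
tcp_pos: [0.6256, 0.0098, 0.1093]
orientation: [0.006, 0.722, -0.691, -0.005]
wrist_force: [2.2, -3.2, -14.7]
finger_gap: 0.005
```

```bash
python3 lv.py 0 40 .014 | head -4; python3 fb.py pics/n.png
```

```text
[0.62555387 0.00981824 0.10932411] [  2.2  -3.2 -14.7] 0.0050476003738996345 [ 0.044 -0.999  0.002] j [-0.11  0.49 -0.02  1.07 -0.    2.99]
q 1.9812960561456956 r 0.0930746640892503 y -0.0003817493339134716
[[-1.0, -0.0004, 0.0008, -0.0084, 0.9, -0.1, -0.1], [-1.0, 0.0, 0.0044, -0.0023, 0.0, 0.0, 0.0], [-1.0, 0.0, 0.0045, -0.002, 0.0, 0.0, 0.0], [-1.0, -0.0, 0.0046, -0.0018, 0.0, 0.0, 0.0], [-1.0, 0.0, 0.0047, -0.0016, 0.0, 0.0, 0.0]]
[[-1.0, -0.0, 0.0048, -0.0014, 0.0, 0.0, 0.0], [-1.0, -0.0, 0.0048, -0.0011, 0.0, 0.0, 0.0], [-1.0, 0.0, 0.0049, -0.0009, 0.0, 0.0, 0.0], [-1.0, -0.0, 0.0049, -0.0006, 0.0, 0.0, 0.0], [-1.0, 0.0, 0.0049, -0.0004, 0.0, 0.0, 0.0]]
[0.6256 0.0098 0.1093] [  2.2  -3.2 -14.7] 0.005 28.3
ball q candidates [(0.63, 2.21), (0.63, 2.19), (0.63, 2.17), (0.61, 2.15), (0.61, 2.13), (0.6, 2.11), (0.59, 2.23), (0.57, 2.09)]
```

The grip slid off again (ball q≈2.15, (0.643,0.011,0.119)); pushing with shut fingers from the far side as before.

Call:
carry_out(moves=[-0.1,0,0,0,1,0,0,-0.1,0,0,-0.022,0,0,0,-0.1,0,0,-0.025,0,0,0,-1,0,-0.022,0,0,0,0,-1,0,-0.022,0,0,0,0])

```text
clock: 28.98
tcp_pos: [0.675, 0.0145, 0.1679]
orientation: [-0.009, 0.724, -0.69, 0.007]
wrist_force: [0.9, -0.1, 0.4]
finger_gap: 0.0026
```

```bash
python3 fb.py pics/n.png;python3 - <<'E'
from h import *
s,p,R=st()
b=ball(2.15);plan(lin(p,b+[.031,.001,-.002],4),[-87.4]*4,-1)
E
```

```text
[0.675  0.0145 0.1679] [ 0.9 -0.1  0.4] 0.0026 28.975
ball q candidates [(0.84, 2.23), (0.81, 2.21), (0.8, 2.25), (0.75, 2.19), (0.73, 2.27), (0.69, 2.17), (0.68, 2.29), (0.63, 2.15)]
[[-1.0, 0.0006, 0.0015, 0.0127, -1.5, 0.1, 0.2], [-1.0, 0.0005, 0.0011, 0.0128, 0.0, 0.0, 0.0], [-1.0, 0.0005, 0.0011, 0.0128, 0.0, 0.0, 0.0], [-1.0, 0.0005, 0.0011, 0.0128, 0.0, 0.0, 0.0]]
```

Call:
carry_out(moves=[-1,0.0005,-0.002,0.01,-1.3,0,0,-1,0.0005,-0.002,0.013,0,0,0,-1,0.0005,-0.001,0.013,0,0,0,-1,0,-0.001,0.013,0,0,0,-1,0,0,0,0,0,0])

```text
clock: 29.65
tcp_pos: [0.6847, 0.0142, 0.117]
orientation: [-0.003, 0.724, -0.689, 0.001]
wrist_force: [-0.2, 0.1, -0.2]
finger_gap: 0.0
```

Call:
carry_out(moves=[-1,0,0.006,0,0,0,0,-1,0,0.006,-0.002,0,0,0,-1,0,0.006,-0.003,0,0,0,-1,0,0.006,-0.003,0,0,0,-1,0,0.006,-0.003,0,0,0])

```text
clock: 30.28
tcp_pos: [0.658, 0.0129, 0.1333]
orientation: [-0.008, 0.725, -0.689, 0.005]
wrist_force: [4.4, 1.2, 3.9]
finger_gap: -0.0004
```

```bash
python3 fb.py pics/n.png
```

```text
[0.658  0.0129 0.1333] [4.4 1.2 3.9] -0.0004 30.275
ball q candidates [(0.98, 2.03), (0.94, 2.05), (0.91, 2.01), (0.89, 2.07), (0.85, 1.99), (0.82, 2.09), (0.8, 1.97), (0.76, 2.11)]
```

Call:
carry_out(moves=[-1,0,0.006,0.004,-1,0,0,-1,0,0.006,0.001,0,0,0,-1,0,0.006,0,0,0,0,-1,0,0.006,0,0,0,0,-1,0,0.006,0,0,0,0])

```text
clock: 30.95
tcp_pos: [0.6227, 0.0107, 0.1264]
orientation: [0.002, 0.724, -0.689, -0.003]
wrist_force: [2.1, 0.6, 0.7]
finger_gap: 0.0004
```

Call:
carry_out(moves=[-1,0,0.006,0,0,0,0,-1,0,0.006,0,0,0,0,-1,0,0.006,0,0,0,0,-1,0,0.006,0,0,0,0,-1,0,0.006,0,0,0,0])

```text
clock: 31.58
tcp_pos: [0.5898, 0.0092, 0.1263]
orientation: [0.002, 0.724, -0.689, -0.004]
wrist_force: [2.1, 0.1, 1.0]
finger_gap: 0.0001
```

```bash
python3 fb.py pics/n.png
```

```text
[0.5898 0.0092 0.1263] [2.1 0.1 1. ] 0.0001 31.575
ball q candidates [(1.0, 1.31), (0.97, 1.33), (0.95, 1.29), (0.89, 1.35), (0.86, 1.27), (0.81, 1.37), (0.77, 1.25), (0.7, 1.39)]
```

Call:
carry_out(moves=[-1,0,0.006,-0.001,0,0,0,-1,0,0.006,-0.001,0,0,0,-1,0,0.006,-0.001,0,0,0,-1,0,0.006,-0.001,0,0,0,-1,0,0.006,0,0,0,0])

```text
clock: 32.25
tcp_pos: [0.557, 0.0078, 0.1303]
orientation: [0.003, 0.724, -0.689, -0.005]
wrist_force: [1.9, 0.9, -1.8]
finger_gap: 0.0002
```

```bash
python3 fb.py pics/n.png
```

```text
[0.557  0.0078 0.1303] [ 1.9  0.9 -1.8] 0.0002 32.25
ball q candidates [(0.99, 0.97), (0.96, 0.95), (0.93, 0.99), (0.87, 0.93), (0.84, 1.01), (0.77, 0.91), (0.74, 1.03), (0.68, 0.89)]
```

Call:
carry_out(moves=[-1,0,0.006,0.001,0,0,0,-1,0,0.006,0.002,0,0,0,-1,0,0.006,0.002,0,0,0,-1,0,-0.004,-0.02,0,0,0,-1,0,0,-0.02,0,0,0])

```text
clock: 32.92
tcp_pos: [0.5384, 0.0072, 0.1637]
orientation: [0.005, 0.724, -0.689, -0.007]
wrist_force: [0.5, -0.0, 0.1]
finger_gap: 0.0003
```

```bash
python3 fb.py pics/n.png
```

```text
[0.5384 0.0072 0.1637] [ 0.5 -0.   0.1] 0.0003 32.925
ball q candidates [(0.81, 0.71), (0.76, 0.73), (0.75, 0.69), (0.67, 0.75), (0.64, 0.67), (0.57, 0.77), (0.54, 0.65), (0.47, 0.79)]
```

Call:
carry_out(moves=[-1,0,0.012,0,-1,0,0,-1,0,0.01,0,0,0,0,-1,0,0,0,0,0,0,-1,0,0,0.004,0,0,0,-1,0,0,0,0,0,0])

```text
clock: 33.6
tcp_pos: [0.5131, 0.006, 0.1603]
orientation: [0.012, 0.724, -0.689, -0.014]
wrist_force: [0.6, 0.2, 0.2]
finger_gap: 0.0004
```

```bash
python3 - <<'E'
from h import *
s,p,R=st();print(p)
plan([ball(q)+[.004,0,.025] for q in np.linspace(.71,0,10)],[-87.4]*10,-1)
E
```

```text
[0.51313258 0.00602711 0.16031421]
[[-1.0, 0.0012, -0.0024, 0.0161, 2.1, 0.2, 0.2], [-1.0, 0.0, 0.0057, 0.0054, 0.0, 0.0, 0.0], [-1.0, -0.0, 0.0053, 0.0059, 0.0, 0.0, 0.0], [-1.0, 0.0, 0.0048, 0.0063, 0.0, 0.0, 0.0], [-1.0, -0.0, 0.0043, 0.0066, 0.0, 0.0, 0.0]]
[[-1.0, 0.0, 0.0037, 0.0069, 0.0, 0.0, 0.0], [-1.0, -0.0, 0.0032, 0.0072, 0.0, 0.0, 0.0], [-1.0, 0.0, 0.0026, 0.0074, 0.0, 0.0, 0.0], [-1.0, 0.0, 0.002, 0.0076, 0.0, 0.0, 0.0], [-1.0, -0.0, 0.0014, 0.0078, 0.0, 0.0, 0.0]]
```

Call:
carry_out(moves=[-1,0.0005,-0.001,0.012,2,0,0,-1,0,0.003,0.005,0,0,0,-1,0,0.005,0.006,0,0,0,-1,0,0.0045,0.006,0,0,0,-1,0,0.004,0.006,0,0,0])

```text
clock: 34.22
tcp_pos: [0.4942, 0.0047, 0.1258]
orientation: [0.002, 0.724, -0.689, -0.004]
wrist_force: [-1.3, 0.1, 4.3]
finger_gap: 0.0
```

```bash
python3 fb.py pics/n.png; python3 nutst.py | tail -1
```

```text
[0.4942 0.0047 0.1258] [-1.3  0.1  4.3] 0.0 34.225
ball q candidates [(0.8, 0.47), (0.8, 0.45), (0.76, 0.49), (0.74, 0.43), (0.7, 0.51), (0.68, 0.41), (0.62, 0.39), (0.6, 0.53)]
xy fix tool [-0.0516 -0.0838 -0.0006] tilt fix [5.20741520e-01 1.59299863e-01 3.90618130e-21]
```

Call:
carry_out(moves=[-1,0,0.002,0.007,0.5,0,0,-1,0,0.002,0.007,0,0,0,-1,0,0.0015,0.007,0,0,0,-1,0,0.001,0.007,0,0,0,-1,0,0.001,0.006,0,0,0])

```text
clock: 34.9
tcp_pos: [0.4862, 0.0044, 0.0889]
orientation: [-0.001, 0.724, -0.689, -0.001]
wrist_force: [-2.3, 0.3, 1.1]
finger_gap: 0.0002
```

Call:
carry_out(moves=[-1,0,0,0.004,0,0,0,-1,0,0,0.003,0,0,0,-1,0,0,0.003,0,0,0,-1,0,0,0.003,0,0,0,-1,0,0,0.002,0,0,0])

```text
clock: 35.52
tcp_pos: [0.4863, 0.0044, 0.0819]
orientation: [-0.002, 0.724, -0.689, 0.001]
wrist_force: [-8.1, 1.2, 17.8]
finger_gap: 0.0003
```

```bash
python3 fb.py pics/n.png
```

```text
[0.4863 0.0044 0.0819] [-8.1  1.2 17.8] 0.0003 35.525
ball q candidates [(0.89, -0.01), (0.88, -0.03), (0.84, -0.05), (0.83, 0.01), (0.76, 0.03), (0.7, 0.05), (0.62, 0.07), (0.56, 0.09)]
```

Lever at its stop, q≈0 with 18 N. Retreating.

Call:
carry_out(moves=[-1,0,0,-0.03,0,0,0,-1,0,0,-0.04,0,0,0,-1,-0.02,0.02,-0.04,0,0,0,-1,-0.06,0.02,-0.02,0,0,0,-1,-0.06,0.02,-0.0,0,0,0])

```text
clock: 36.2
tcp_pos: [0.4248, 0.1168, 0.2159]
orientation: [-0.011, 0.732, -0.681, -0.003]
wrist_force: [0.3, 0.6, 0.2]
finger_gap: -0.0001
```

Call:
carry_out(moves=[-1,-0.06,0.02,0,0,0,0,-1,-0.06,0.02,0,0,0,0,-1,-0.06,0.0,0,0,0,0,-1,-0.04,0,0,0,0,0,-1,0,0,0,0,0,0])

```text
clock: 36.83
tcp_pos: [0.3782, 0.2058, 0.2294]
orientation: [-0.044, 0.782, -0.62, -0.043]
wrist_force: [0.5, -0.6, -0.6]
finger_gap: -0.0001
```

```bash
python3 fb.py pics/o.png; python3 - <<'E'
from h import *
u=env.read_camera("top")[:,:,::-1].copy();t=cv2.imread("pics/o.png")
A=cv2.convertScaleAbs(cv2.resize(u[160:290,185:350],None,fx=2.4,fy=3),alpha=1.5);B=cv2.resize(t[185:315,225:385],None,fx=2.4,fy=3)
cv2.imwrite("pics/o2.png",np.hstack([A,B]))
E
```

```text
[0.3782 0.2058 0.2294] [ 0.5 -0.6 -0.6] -0.0001 36.825
ball q candidates [(0.46, -0.03), (0.46, -0.05), (0.46, -0.01), (0.4, 0.01), (0.33, 0.03), (0.25, 0.05), (0.16, 0.07), (0.09, 0.09)]
```

View pics/o2.png

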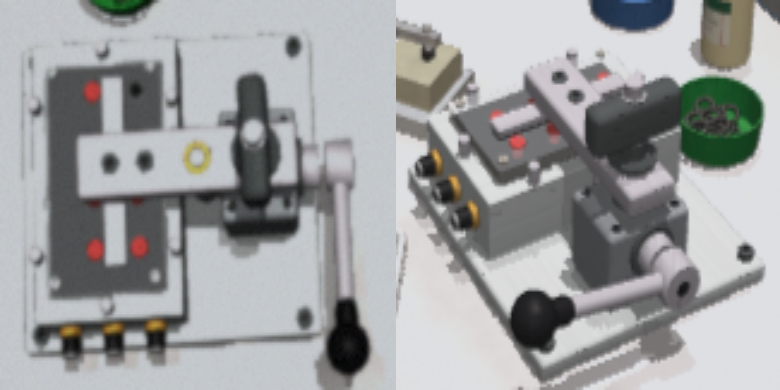

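```bash
python3 -c "
from workcell import env
print(env.get_state()['clock'],env.hand_in())"
```

```text
the job is handed in; nothing more can be done
36.925 None
```

The job is done and handed in at 36.9 s of the 72 s allowed: lever fully open, nut tightened about half a turn, lever fully closed again.

- **Opening the lever:** I tried gripping the ball, but it slipped out of the jaws several times. I finished the swing by pushing the ball from behind with shut fingers and pressing it down onto its stop. The camera put the ball where a fully open lever (2.6) should have it.
- **Tightening the nut:** I turned it clockwise by 174° of measured gripper rotation (3.04 rad) with the lever open. The tool sank 2.9 mm meanwhile, and the bar's final angle in the picture fits that turn. The bar may have shifted a degree or two as the jaws closed on it, which I did not measure.
- **Closing the lever:** The grip slipped once more, at about q = 2.2. I again pushed the ball over the top and pressed it onto its stop with about 18 N.

**Last checks:** The closing picture showed the ball at q ≈ 0 (–0.03 to 0.01), with the plate still between its pins and the strap foot on it. The gripper was about 0.2 m clear of the clamp, and wrist force was under 1 N.

**Not verified:** I had no direct measurement of the strap's pressing force, so I judge it only from the nut turn. In the last picture the ball match was weaker (0.46, against 0.89 while pressed), but the ball position agreed.

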